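# Stand a price card in its display block and hold a spring clip open over it

### The arm

A 6-joint arm with a two-finger parallel gripper is mounted at the origin on a cart in front of the work surface, level with it; the furniture and walls round the work are solid. World frame = base frame: x ahead of the robot, y to its left, z up, the work surface at z = 0. Lengths are in m, angles in rad, forces in N, time in s.
With the tool pointing down it reaches from about 0.35 to 0.775 m from the base axis. Payload 7.3 kg.
Tool frame: the origin (TCP) lies at the very end of the fingers, on their centre line; the grasp point (between the pads) lies 19 mm behind it; z points along the fingers, y is the direction in which the jaws open and shut (so a half turn about z gives the same grasp; the last joint's range is limited). The gripper opens to 92 mm and grips with 3 to 60 N. Pads are 19 mm wide; open, the fingers measure 130 mm over their backs; the gripper's body (75 mm by 190 mm) begins 47 mm behind the grasp point.
Start: joints at [-1.288, 0.342, 1.524, -0, 1.275, -0.146], TCP at [0.218, -0.477, 0.187] pointing down, gripper open.
Joint ranges: [-2.53, 2.53], [-0.77, 2.02], [0.04, 2.7], [-1, 4.14], [0.28, 2.66], [-3.11, 3.11]. Speed limits (rad/s): [2.57, 2.57, 3.14, 3.14, 3.14, 3.14].

### API

Orientations are given as [roll, pitch, yaw] about the fixed x, y, z axes, in that order (R = Rz(yaw) Ry(pitch) Rx(roll)).
In Python, from cell import monitor, eyes, order gives the robot as it stands. The module is installed in compiled form; this text tells all that it offers.
- The arm moves only by the tool carry_out, never from a script. Its argument "targets" is a list of rows, each a list of 2 entries, a list of its own where there are three numbers: the shift along the tool's x, y, z in m, then the turn about the tool's z in rad. In form: [[[dx, dy, dz], twist], ...]. A call has 1 to 10 rows; each row shifts and turns the pose as measured when the row begins, along the tool's axes as they then stand; what a row does not reach is not made up. A row lasts 1/8 s, in which the tool goes at most 62.5 mm and 10.7 degrees, less where a joint would pass 70% of its speed; a pose out of reach is approached as far as the arm can. A call is refused whole if a number of a shift passes 0.0625 or a number of a turn 0.188, either way. A call with a gripper value outside its range is refused whole. "fingers" is the closure, from 0 (fully open) to 1 (shut), set as the call begins (left out, the last holds). The fingers move at their own pace and stop on an object; "grip_force" is the grip in N (left out, the last holds). Time passes only in rows, so rows that do not move let the fingers close. It gives the time, the measured TCP pose, the force and the opening at its end, in the units of the state.
- monitor.observe(): the state, without advancing time (a new reading comes with each control period).
- eyes.read_camera(name): name is "side" or "top" or "wrist"; returns the picture (420x560x3 uint8, red, green, blue); there is no depth.
- eyes.camera_info(name): a dict with "K" (3x3 intrinsics, pixels), "rvec" (rotation vector, rad) and "tvec" (3), from world to camera coordinates, as OpenCV has them. Camera axes: x right, y down, z forward; pixel columns grow to the right and rows downward; lengths in m; the calibration is good to about 2 mm. A picture is of the moment at which its call begins: read the wrist's pose just before it. camera_info takes no time and is no camera call; for the wrist camera it gives the pose at the moment of the call.
- order.hand_in(): hands the job in, once; it reports no verdict.
The state is a dict: "time": time; "qpos": joint angles; "qvel": joint speeds; "joint_efforts": joint torques, N m; "tool_pos": TCP position; "tool_rot": TCP orientation; "contact_force": force on the tool from outside, world axes, zero at the start; "torque": the same for the moment, N m; "opening": finger opening in m.
Only numpy, scipy, OpenCV 4.12 (cv2) and the standard library are available. Lean on these libraries where they do the work, as an engineer would, in place of code of your own. Each camera call takes 0.05 s, during which the arm holds its last target.

### The job

Slide the red-bordered price card up out of the slotted card rack and stand it fully down, roughly centred, in the slot of the wooden display block, and let go of it. Then squeeze the blue spring clip open, lift it off its rail and finish while holding it squeezed wide open in the gripper, its two jaws reaching down on either side of the card's top edge without touching the card, so that I can slip an offer tag in; keep holding it there and do not let go. Leave the green-bordered card in the rack and do not shove the red-lidded tub, the blue mint tin or the green carton.

Things in the scene. Friction and masses are not known exactly. Their poses are not given: they have to be found in the camera images.
- red_card_mid (a point): centre of the red-bordered white price card, stiff board, 8 mm thick along its x, 80 mm wide along y, 80 mm tall along z, about 60 g. The point is half-way up, 40 mm below the top edge. Either face may be forward. At the start it stands upright in one of the rack's two slots (which one varies), its lower 30 mm in the slot.
- red_card: the same card; origin at the centre of its underside, axes as above
- green_card_mid (a point): centre of the green-bordered price card, same size, standing in the rack's other slot; stays there
- rack: grey card rack, fixed, 110 mm (x) x 100 mm (y) x 38 mm high; origin at the centre of its underside. Two slots run along its y, centred at x = -35 and +35 mm (70 mm apart), each 10.5 mm wide, slot floor 8 mm above the riser top, ends closed. Cards stand in it with their top edge 88 mm above the riser top.
- block: wooden display block, fixed, 50 mm (x) x 100 mm (y) x 43 mm high; origin at the centre of its underside
- block_slot (a point): middle of the floor of the display block's slot, 8 mm above the riser top. The slot runs along this point's y, open at both ends, 11 mm wide along x, 35 mm deep; over its top 8 mm it flares to 19 mm wide at the mouth. A card standing home in it has its top edge 88 mm above the riser top and may lean by up to 0.12 rad.
- rail: dark steel clip rail, fixed: foot 70 x 100 x 8 mm with an upright lip along its y, 4 mm thick, top 30 mm above the riser top; origin at the centre of its underside. The clip starts anywhere along it, jaws closed over the lip and standing on the foot.
- clip_grip (a point): grip point of the blue spring clip (like a big clothes peg): mid-way between its two round grip bars (12 mm diameter, along the clip's y, centres at x = -22 and +22 mm, 56 mm over both), 64 mm above the jaw tips, 72 mm above the riser top at the start. The frame belongs to one half of the clip and tilts by half the opening angle.
- clip: the whole clip, 70 mm tall, 36 mm wide along its y (along the lip), 60 g; origin mid-way between the closed jaw tips, at their underside. The hinge pin is 38 mm above the jaw tips, 26 mm below the grip bars; inside, the plates from hinge to jaws stand 17 mm apart when closed.
- jaw_a (a point): tip of one jaw (on the clip's +x side), underside of its rubber pad, 4 mm outward from the pad's gripping face
- jaw_b (a point): tip of the other jaw (on the clip's -x side), likewise
- clip_open (a joint): opening angle between the clip's halves, rad: 0 closed on the rail, 0.60 at its stop (jaw tips then about 26 mm apart inside, grip bars about 40 mm over both). Pinching the bars together along the clip's x opens it, against a spring: about 9 N at first, 14 N wide open; a grip of 20 to 40 N holds it at its stop; the bars rise 5 mm from the hinge as they close in.
- riser: white display riser with a wooden top, fixed on the table, 345 x 820 mm, its top (on which everything stands) 180 mm above the table surface; origin under its centre, at table height
- tub_red_lid: clear tub of sweets with a red lid, 69 mm across, 97 mm tall, beyond the work; origin at its underside
- tin_blue: round mint tin with a blue lid, 67 mm across, 23 mm high, beyond the work; origin at its underside
- green_carton: green cube-like sweet carton, 62 x 62 x 50 mm, beyond the work; origin at its underside

How it is judged:
On the way, in this order (a step that is already met when the one before it is completed fails the run):
1. the red card is drawn up clear of the rack (z of red_card_mid in the frame of rack above 0.084 m), for 0.1 s.
2. the red card stands home in the display block and is let go (x of red_card_mid in the frame of block_slot between -0.008 and 0.008 m and y of red_card_mid in the frame of block_slot between -0.015 and 0.015 m and z of red_card_mid in the frame of block_slot below 0.044 m and angle between red_card_mid's own z axis and vertical below 0.16 rad and contact force between the fingers and red_card below 0.3 N), for 0.3 s.
3. the clip is squeezed open and lifted clear of the rail (value of joint clip_open above 0.3 rad and contact force between the fingers and clip above 2 N and z of clip_grip in the frame of rail above 0.104 m), for 0.1 s.
At the end, for the whole second after the job is handed in: Red card home in the block (within 4 mm of the floor, 15 mm of centre, lean under 0.16 rad), not held; clip held still by the fingers, open 0.40 rad or more, touching neither card nor block, jaw tips on opposite faces, 8 mm or more below the top edge, within 35 mm of mid-width (all of step 2 and value of joint clip_open above 0.4 rad and contact force between the fingers and clip above 2 N and ((x of jaw_a in the frame of red_card_mid above 0.009 m and x of jaw_b in the frame of red_card_mid below -0.009 m) or (x of jaw_b in the frame of red_card_mid above 0.009 m and x of jaw_a in the frame of red_card_mid below -0.009 m)) and z of each of jaw_a, jaw_b in the frame of red_card_mid below 0.032 m and y of jaw_a in the frame of red_card_mid between -0.035 and 0.035 m and y of jaw_b in the frame of red_card_mid between -0.035 and 0.035 m and contact force between clip and red_card below 0.5 N and contact force between clip and block below 0.3 N and linear speed of clip below 0.03 m/s and linear speed of red_card below 0.02 m/s); the arm keeps its last pose, push and grip.
It fails at once if the green card is pulled up or knocked out of its slot (distance of green_card_mid from where it was at the start of the episode above 0.025 m).
It fails at once if a bystander is shoved more than 30 mm (distance of any of tub_red_lid, tin_blue, green_carton from where it was at the start of the episode above 0.03 m).
It also fails if it takes over 56 s, if anything falls off the work surface, if the arm or the gripper's body presses on something with over 40 N, if the wrist force passes 120 N, or if a joint passes its speed limit or range.

## Working session

There is one attempt and no reset: what is moved stays moved. The work goes in short steps, Python scripts to look and compute and a tool call to move; the robot and the scene stay as the last step left them, time stands still between calls to the robot, and variables do not carry over. Pictures are saved under pics/ and viewed, and the job is handed in when it is done.

Besides the shell and the picture viewer there is one more tool, called after "Call:" as name([rows], argument=value, ...), one row to a line, values as JSON. carry_out: Moves the arm, as the interface text tells. Its arguments: {"type":"object","properties":{"targets":{"type":"array","items":{"type":"array"}},"fingers":{"type":"number"},"grip_force":{"type":"number"}},"required":["targets"]}

```bash
mkdir -p pics
python3 - <<'E'
from cell import monitor, eyes, order
import cv2
print(monitor.observe())
for n in ["side","top","wrist"]:
    print(n, eyes.camera_info(n))
    im=eyes.read_camera(n); cv2.imwrite(f"pics/{n}0.png", im[:,:,::-1])
E
```

```text
{'time': 0.0, 'qpos': array([-1.28798440e+00,  3.42711669e-01,  1.52502399e+00, -2.20703446e-05,
        1.27538699e+00, -1.45994966e-01]), 'qvel': array([-0.00075376, -0.00046696, -0.00083047, -0.00060382,  0.00077655,
        0.00062587]), 'joint_efforts': array([-7.19100171e-05, -4.31237555e+01, -2.44226557e+01,  7.18872109e-02,
        5.59757254e-02, -1.17280642e-04]), 'tool_pos': array([ 0.21817116, -0.4770057 ,  0.18614831]), 'tool_rot': array([-3.14007586e+00, -2.01699290e-04,  4.28813186e-01]), 'contact_force': array([ 0.13705173,  0.0688127 , -0.68480049]), 'torque': array([0.00175062, 0.01700694, 0.05280316]), 'opening': 0.09159094821229935}
side {'K': array([[416.72535034,   0.        , 280.66310116],
       [  0.        , 416.72535034, 202.97597643],
       [  0.        ,   0.        ,   1.        ]]), 'rvec': array([ 2.14351828,  0.02464352, -0.01558813]), 'tvec': array([-0.55904755,  0.14062891,  0.93785009])}
top {'K': array([[541.44453791,   0.        , 275.24242127],
       [  0.        , 541.44453791, 207.90546566],
       [  0.        ,   0.        ,   1.        ]]), 'rvec': array([ 2.13211785, -2.15597687,  0.1400254 ]), 'tvec': array([0.03573659, 0.56131585, 1.28901491])}
wrist {'K': array([[338.34672089,   0.        , 279.12508708],
       [  0.        , 338.34672089, 206.80330279],
       [  0.        ,   0.        ,   1.        ]]), 'rvec': array([-2.43285574,  1.56337921,  0.22828659]), 'tvec': array([-0.52481004, -0.03484805,  0.39193634])}
```

View pics/side0.png

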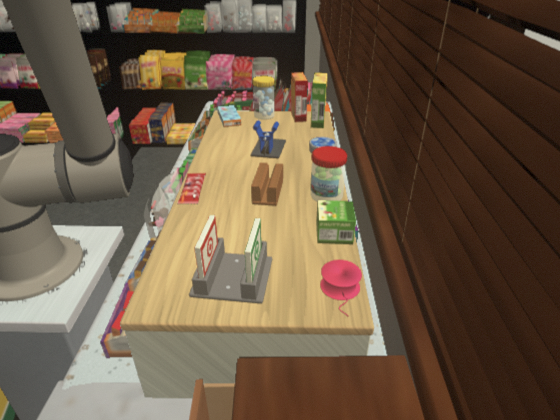

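View pics/top0.png

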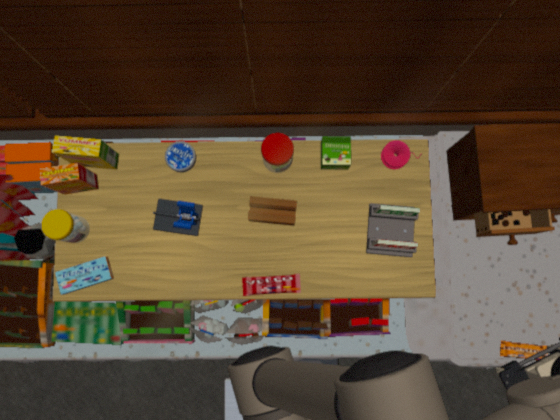

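View pics/wrist0.png

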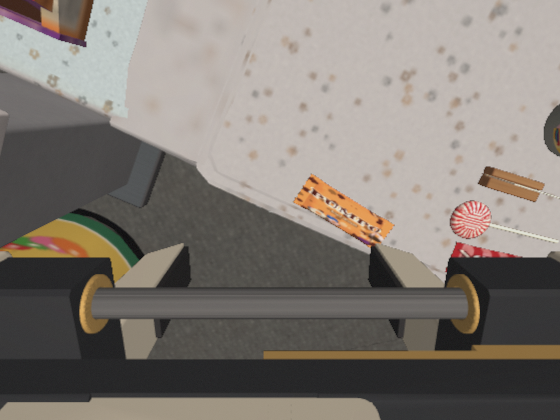

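```bash
cat > h.py <<'E'
import cv2, numpy as np, sys
from cell import monitor, eyes, order
def ray(name,uv,info=None):
    i=info or eyes.camera_info(name); R=cv2.Rodrigues(i["rvec"])[0]; t=i["tvec"]
    p=cv2.undistortPoints(np.array([[uv]],float),i["K"],None)[0,0]
    return -R.T@t, R.T@np.array([p[0],p[1],1])
def atz(name,uv,z,info=None):
    c,d=ray(name,uv,info); return c+d*(z-c[2])/d[2]
def proj(name,P,info=None):
    i=info or eyes.camera_info(name); return cv2.projectPoints(np.array(P,float).reshape(-1,3),i["rvec"],i["tvec"],i["K"],None)[0][:,0]
def crop(src,dst,x0,y0,w,h,s):
    im=cv2.imread(src)[y0:y0+h,x0:x0+w]; cv2.imwrite(dst,cv2.resize(im,None,fx=s,fy=s,interpolation=cv2.INTER_CUBIC))
E
python3 - <<'E'
from h import *
im=cv2.imread("pics/top0.png")
a=[im[195:265,360:430],im[185:235,240:305],im[190:240,148:208]]
a=[cv2.resize(x,(390,int(390*x.shape[0]/x.shape[1])),interpolation=cv2.INTER_CUBIC) for x in a]
for k,x in enumerate(a): print(x.shape)
cv2.imwrite("pics/c1.png",a[0]);
crop("pics/top0.png","pics/tr.png",360,195,70,70,8)
crop("pics/top0.png","pics/tb.png",240,185,70,50,8)
crop("pics/top0.png","pics/tc.png",145,190,70,50,8)
crop("pics/side0.png","pics/sc.png",180,110,120,100,6)
crop("pics/side0.png","pics/sr.png",180,205,110,100,6)
E
```

```text
(390, 390, 3)
(300, 390, 3)
(325, 390, 3)
```

View pics/tr.png

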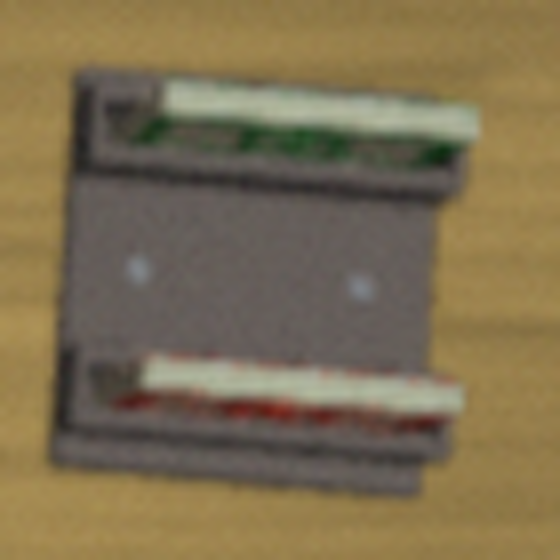

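View pics/tb.png

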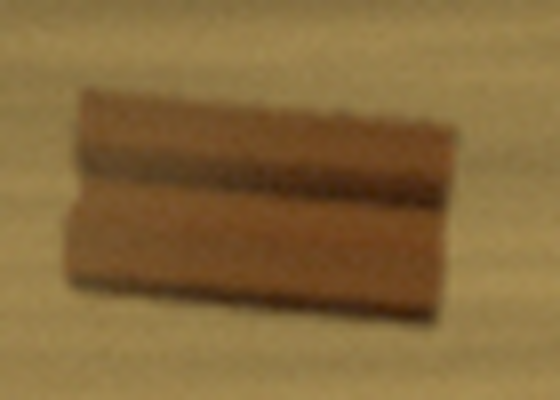

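View pics/tc.png

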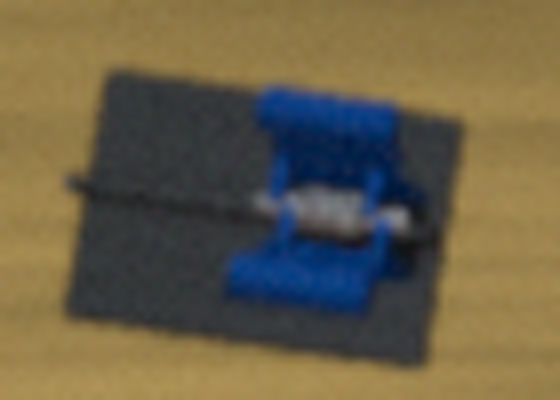

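View pics/sc.png

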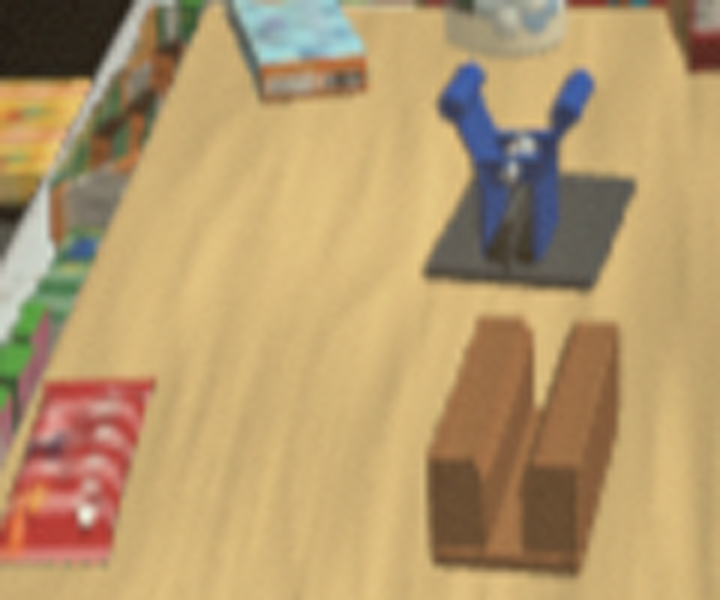

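View pics/sr.png

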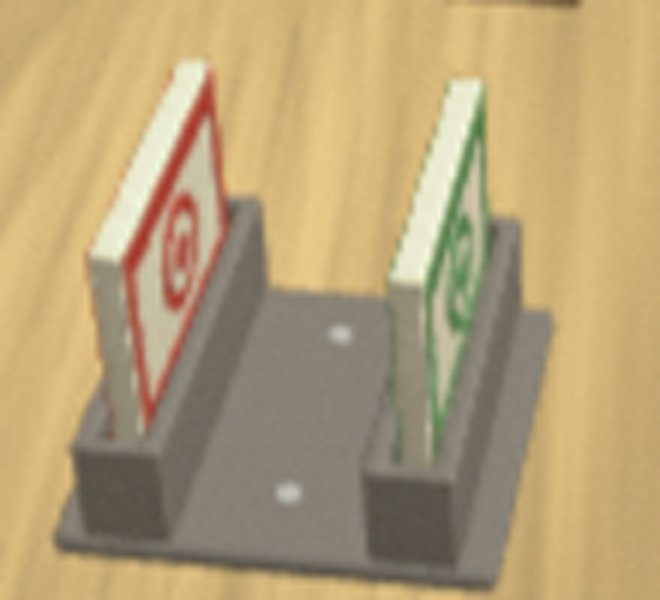

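Run:
```python
from h import *
np.set_printoptions(precision=4,suppress=True)
for n in("top","side"): print(n,ray(n,(280,210))[0])
def T(pts,x0,y0,z,s=8,cam="top"):
    return np.array([atz(cam,((u+.5)/s-.5+x0,(v+.5)/s-.5+y0),z) for u,v in pts])
def rep(nm,q):
    print(nm,"\n",q[:,:2],"c",q[:,:2].mean(0))
    # quad order: left-top,right-top,right-bot,left-bot
    e=((q[0]-q[1])+(q[3]-q[2]))/2; print(" len",np.linalg.norm(e),"yaw of y axis->",np.arctan2(-e[0],e[1]), "w",np.linalg.norm((q[0]+q[1]-q[2]-q[3])/2))
rep("redtop",T([(140,357),(463,382),(463,412),(140,385)],360,195,.268))
rep("greentop",T([(163,80),(480,107),(478,137),(163,112)],360,195,.268))
rep("block",T([(80,92),(457,128),(440,305),(68,275)],240,185,.223))
rep("slotmouth",T([(80,148),(448,185),(445,210),(80,180)],240,185,.223))
rep("railfoot",T([(105,72),(462,122),(422,362),(68,315)],145,190,.188))
rep("lip",T([(70,178),(440,232),(440,242),(70,188)],145,190,.21))
rep("bars",T([(258,90),(398,110),(365,305),(228,280)],145,190,.255))
rep("rack base",T([(78,70),(465,110),(418,490),(52,465)],360,195,.188))
for p in [(.558,.128,.0)]: pass
# side-cam card tops
rep("red side",T([(175,62),(210,65),(125,262),(90,258)],180,205,.268,6,"side"))
```

```text
top [0.3758 0.0174 1.3551]
side [ 0.5768 -0.6984  0.6256]
redtop 
 [[ 0.4636 -0.1763]
 [ 0.4564 -0.2569]
 [ 0.4489 -0.2565]
 [ 0.4565 -0.1761]] c [ 0.4563 -0.2165]
 len 0.08082168495037208 yaw of y axis-> -0.09196984014706722 w 0.007277173559247016
greentop 
 [[ 0.5337 -0.1847]
 [ 0.5259 -0.2644]
 [ 0.5182 -0.2636]
 [ 0.5256 -0.1844]] c [ 0.5258 -0.2243]
 len 0.07977864216543235 yaw of y axis-> -0.0951888004603709 w 0.007930765097965722
block 
 [[ 0.5618  0.082 ]
 [ 0.5509 -0.0177]
 [ 0.5039 -0.0125]
 [ 0.513   0.0853]] c [0.5324 0.0343]
 len 0.09924628780789027 yaw of y axis-> -0.10059085611947773 w 0.048093240049836526
slotmouth 
 [[ 0.5468  0.082 ]
 [ 0.5357 -0.0151]
 [ 0.5291 -0.0142]
 [ 0.5382  0.0821]] c [0.5374 0.0337]
 len 0.09721361000985332 yaw of y axis-> -0.10394644608348019 w 0.007611875900194113
railfoot 
 [[0.5644 0.2851]
 [0.5494 0.1872]
 [0.4839 0.1975]
 [0.4978 0.2938]] c [0.5239 0.2409]
 len 0.09816218817392157 yaw of y axis-> -0.14759171472064264 w 0.0667695848116388
lip 
 [[0.5323 0.2888]
 [0.5166 0.1896]
 [0.5139 0.1896]
 [0.5296 0.2888]] c [0.5231 0.2392]
 len 0.10042957431459772 yaw of y axis-> -0.15691193350179894 w 0.002691702514271572
bars 
 [[0.5484 0.2301]
 [0.5428 0.194 ]
 [0.4925 0.2019]
 [0.4993 0.2371]] c [0.5207 0.2158]
 len 0.03621907620425464 yaw of y axis-> -0.1730602253909546 w 0.050267064633865766
rack base 
 [[ 0.5484 -0.1766]
 [ 0.5361 -0.2811]
 [ 0.4335 -0.2637]
 [ 0.4412 -0.166 ]] c [ 0.4898 -0.2218]
 len 0.10156281611371953 yaw of y axis-> -0.09857346579050347 w 0.10582868229677611
red side 
 [[ 0.4548 -0.1798]
 [ 0.4639 -0.1809]
 [ 0.457  -0.2596]
 [ 0.4488 -0.2583]] c [ 0.4561 -0.2197]
 len 0.008708931853268183 yaw of y axis-> 1.4329736599045317 w 0.07887015385797852
```

Call:
carry_out([
  [[0,0,-0.05],0],
  [[0,0,-0.05],0],
  [[0,0,-0.05],-0.175],
  [[0,0,-0.03],-0.175],
  [[0,0,0],-0.175],
  [[0,0,0],-0.175],
  [[0,0,0],-0.175],
  [[0,0,0],-0.175],
], fingers=0.5, grip_force=25)

```text
time: 1.15
tool_pos: [0.218, -0.4763, 0.3697]
tool_rot: [-3.139, -0.007, 1.512]
contact_force: [-0.6, -0.1, -0.3]
opening: 0.0459
```

```bash
cat >> h.py <<'E'
def to(x,y,z,yaw):
    s=monitor.observe(); R=cv2.Rodrigues(np.zeros(3))[0]
    from scipy.spatial.transform import Rotation as Ro
    R=Ro.from_euler('xyz',s["tool_rot"]).as_matrix()
    d=R.T@(np.array([x,y,z])-s["tool_pos"]); tw=-((yaw-s["tool_rot"][2]+np.pi)%(2*np.pi)-np.pi)
    np.set_printoptions(precision=4,suppress=True)
    print("t",round(s["time"],2),"pos",s["tool_pos"],"rot",s["tool_rot"],"F",s["contact_force"],"open",round(s["opening"],4)); print("delta",d,"twist",tw)
E
python3 -c "
from h import *
to(.456,-.2165,.36,1.476)"
```

```text
t 1.15 pos [ 0.218  -0.4763  0.3697] rot [-3.1393 -0.0066  1.5122] F [-0.5745 -0.1059 -0.3291] open 0.0459
delta [0.2732 0.2225 0.011 ] twist 0.03622046095035758
```

Call:
carry_out([
  [[0.04,0.035,0],0.018],
  [[0.045,0.037,0],0.018],
  [[0.047,0.038,0.005],0],
  [[0.047,0.038,0.005],0],
  [[0.047,0.038,0],0],
  [[0.047,0.037,0],0],
  [[0,0,0],0],
])

```text
time: 2.02
tool_pos: [0.4697, -0.2157, 0.3572]
tool_rot: [-3.135, -0.011, 1.475]
contact_force: [-0.3, -1.1, -0.5]
opening: 0.0456
```

```bash
python3 -c "
from h import *
to(.456,-.2165,.36,1.476)
i=eyes.camera_info('wrist');im=eyes.read_camera('wrist');cv2.imwrite('pics/w1.png',im[:,:,::-1])
print(ray('wrist',(280,210),i)); print(proj('wrist',[[.456,-.2165,.268],[.5255,-.224,.268]],i))"
```

```text
t 2.02 pos [ 0.4697 -0.2157  0.3572] rot [-3.1354 -0.0109  1.4751] F [-0.291  -1.0958 -0.4587] open 0.0456
delta [-0.0021 -0.0135 -0.0027] twist -0.000940323973226409
(array([ 0.479 , -0.142 ,  0.5567]), array([-0.0309, -0.2802, -0.9595]))
[[263.5323 200.798 ]
 [342.7643 201.7948]]
```

View pics/w1.png

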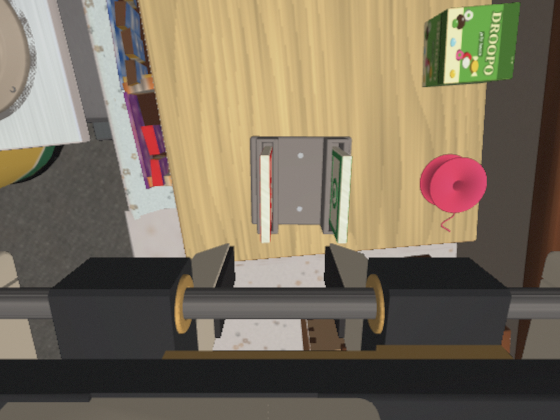

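```bash
python3 -c "
from h import *
crop('pics/w1.png','pics/w1c.png',240,125,130,125,6)"
```

```text
(no output)
```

View pics/w1c.png

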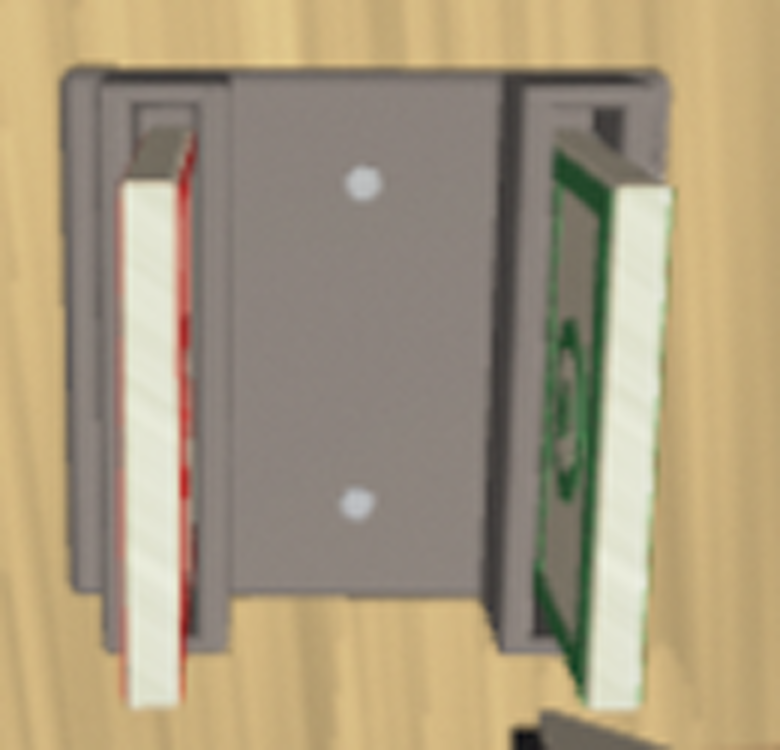

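```bash
cat >> h.py <<'E'
def quad(pts,x0,y0,z,s,cam,info):
    q=np.array([atz(cam,((u+.5)/s-.5+x0,(v+.5)/s-.5+y0),z,info) for u,v in pts]); print(q[:,:2].tolist(),q.mean(0))
    return q
E
python3 -c "
from h import *
np.set_printoptions(precision=4,suppress=True)
i=eyes.camera_info('wrist')
q=quad([(122,180),(178,180),(180,706),(128,708)],240,125,.268,6,'wrist',i)
d=(q[0]+q[1]-q[2]-q[3]);print(np.arctan2(-d[0],d[1]))
q=quad([(613,185),(670,187),(640,706),(587,706)],240,125,.268,6,'wrist',i)
d=(q[0]+q[1]-q[2]-q[3]);print(np.arctan2(-d[0],d[1]))
"
```

```text
[[0.45625137313087916, -0.1774669778360974], [0.4641502391561062, -0.17823970806185369], [0.45597304456771554, -0.2576723345917994], [0.44804258189169965, -0.2572407820229069]] [ 0.4561 -0.2177  0.268 ]
-0.10256175686377468
[[0.5253674975151272, -0.18493666953333673], [0.5333735845728678, -0.18600323550604184], [0.5256650375449493, -0.2643501658795096], [0.5176477070626064, -0.2635819516550091]] [ 0.5255 -0.2247  0.268 ]
-0.09795998609924993
```

Call:
carry_out([
  [[-0.003,-0.013,0.02],0.002],
  [[0,0,0.02],0],
  [[0,0,0],0],
])

```text
time: 2.45
tool_pos: [0.4523, -0.2217, 0.3162]
tool_rot: [-3.133, -0.009, 1.467]
contact_force: [-0.3, -0.2, 0.2]
opening: 0.0462
```

```bash
python3 -c "
from h import *
to(.456,-.217,.232,1.473)"
```

```text
t 2.45 pos [ 0.4523 -0.2217  0.3162] rot [-3.1335 -0.0089  1.4673] F [-0.2715 -0.2373  0.2299] open 0.0462
delta [0.0043 0.0039 0.0842] twist -0.0056904249618137115
```

Call:
carry_out([
  [[0.004,0.004,0.028],-0.005],
  [[0,0,0.028],0],
  [[0,0,0.026],0],
  [[0,0,0],0],
])

```text
time: 2.95
tool_pos: [0.4555, -0.2224, 0.2363]
tool_rot: [-3.138, -0.005, 1.466]
contact_force: [0.2, -0.5, -0.0]
opening: 0.0459
```

```bash
python3 -c "
from h import *
to(.456,-.217,.232,1.473)"
```

```text
t 2.95 pos [ 0.4555 -0.2224  0.2363] rot [-3.1382 -0.005   1.4663] F [ 0.1952 -0.5156 -0.0177] open 0.0459
delta [ 0.0054 -0.      0.0043] twist -0.00671627950877518
```

Call:
carry_out([
  [[0.006,0,0.004],-0.007],
  [[0,0,0],0],
])

```text
time: 3.2
tool_pos: [0.4569, -0.2176, 0.2349]
tool_rot: [3.141, -0.003, 1.472]
contact_force: [0.1, -0.3, 0.1]
opening: 0.0464
```

Call:
carry_out([
  [[0,0,0],0],
  [[0,0,0],0],
  [[0,0,0],0],
  [[0,0,0],0],
  [[0,0,0],0],
], fingers=1, grip_force=25)

```text
time: 3.82
tool_pos: [0.4576, -0.218, 0.2367]
tool_rot: [3.139, -0.001, 1.473]
contact_force: [-0.5, 0.7, 0.5]
opening: 0.0022
```

```bash
python3 -c "
from h import *
to(.456,-.217,.232,1.473)"
```

```text
t 3.83 pos [ 0.4576 -0.218   0.2367] rot [ 3.1386 -0.0013  1.4728] F [-0.502   0.7022  0.4949] open 0.0022
delta [ 0.0008 -0.0017  0.0047] twist -0.00016460513925853348
```

```bash
python3 -c "
from h import *
print(monitor.observe()['opening'])
i=eyes.camera_info('wrist');im=eyes.read_camera('wrist');cv2.imwrite('pics/w2.png',im[:,:,::-1])
im=eyes.read_camera('side');cv2.imwrite('pics/s2.png',im[:,:,::-1]); crop('pics/s2.png','pics/s2c.png',150,120,180,190,3)
print(monitor.observe()['opening'])"
```

```text
0.002233377141671529
0.00042638397235727013
```

View pics/s2c.png

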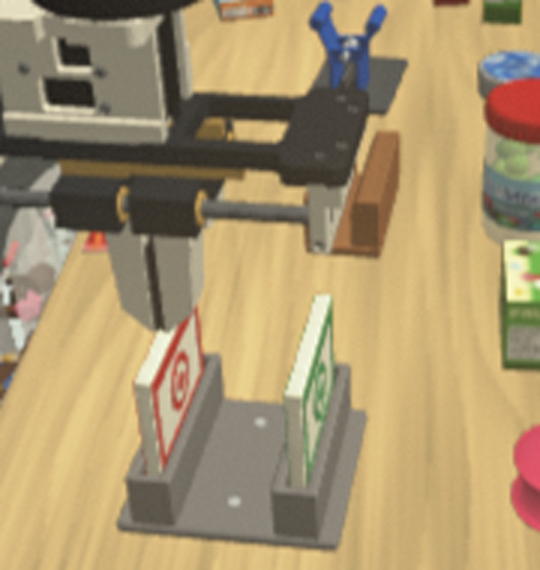

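View pics/w2.png

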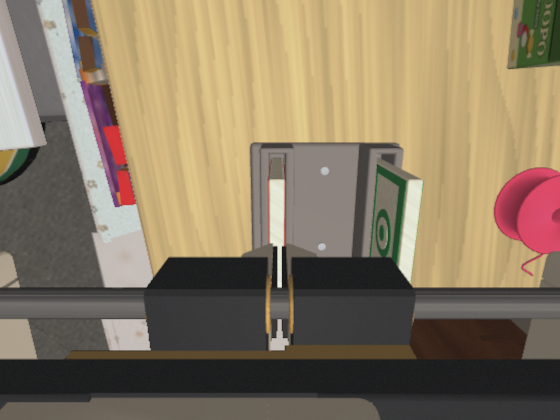

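```bash
python3 -c "
from h import *
s=monitor.observe();p=s['tool_pos'];print(p,proj('side',[p,[.456,-.217,.268],[.456,-.177,.268],[.456,-.257,.268]]))
print(atz('side',(205,229),.268), proj('wrist',[p]))
im=eyes.read_camera('top');cv2.imwrite('pics/t2.png',im[:,:,::-1]);crop('pics/t2.png','pics/t2c.png',320,150,140,120,5)
crop('pics/s2.png','pics/s2c2.png',170,190,70,70,10)"
```

```text
[ 0.45760545 -0.21795544  0.23666288] [[208.29375644 246.99517115]
 [205.21720772 229.53910086]
 [209.84011727 213.89324796]
 [200.0464822  247.03899132]]
[ 0.4554561  -0.21570419  0.268     ] [[277.74616418 233.96627574]]
```

View pics/s2c2.png

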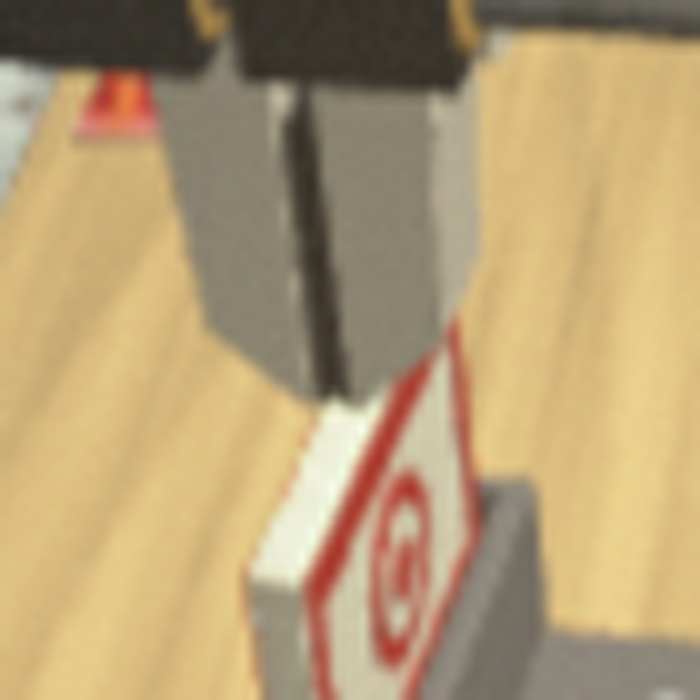

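View pics/t2c.png

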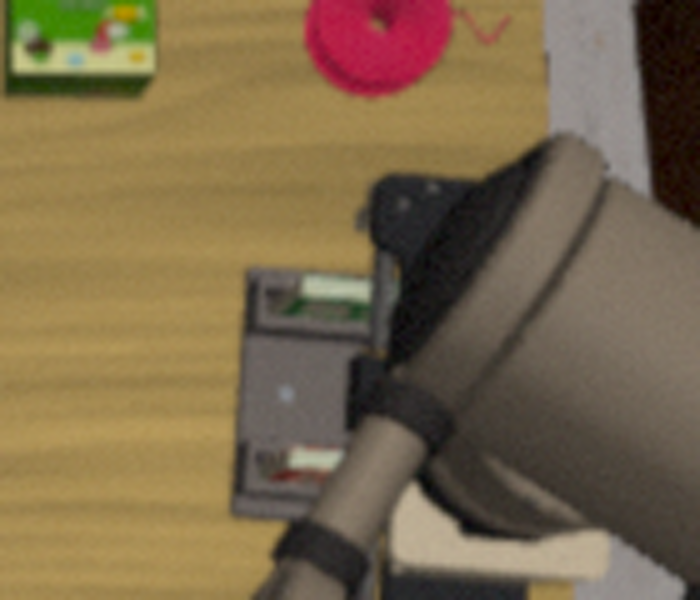

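```bash
python3 -c "
from h import *
s=monitor.observe();p=s['tool_pos']
for dz in (0,.01,.02,.03,.04): print(dz,proj('wrist',[p+[0,0,dz]]),proj('side',[p+[0,0,dz]]))
crop('pics/w2.png','pics/w2c.png',230,140,100,130,6)"
```

```text
0 [[277.7745765  233.98378284]] [[208.30215281 246.98360519]]
0.01 [[277.75328005 239.98260109]] [[207.65018133 241.64654998]]
0.02 [[277.72986593 246.57792662]] [[206.98654859 236.21403546]]
0.03 [[277.70400176 253.86338726]] [[206.31093892 230.68347743]]
0.04 [[277.67528175 261.95328703]] [[205.62302512 225.05219754]]
```

View pics/w2c.png

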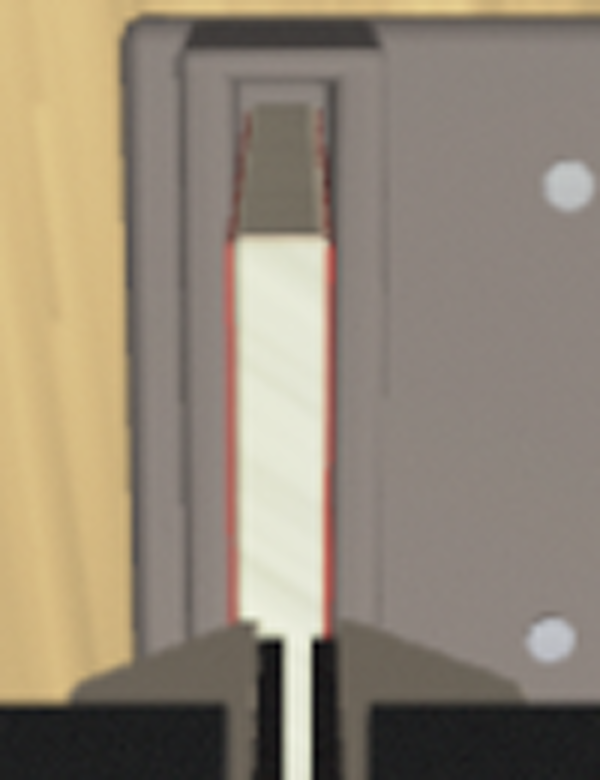

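Call:
carry_out([
  [[0,0,0],0],
  [[0,0,0],0],
  [[0,0,0],0],
  [[0,0,0],0],
], fingers=0.5)

```text
time: 4.47
tool_pos: [0.4576, -0.2179, 0.2366]
tool_rot: [3.139, -0.001, 1.473]
contact_force: [1.4, -0.4, 0.0]
opening: 0.0359
```

```bash
python3 -c "
from h import *
to(.456,-.217,.232,1.473)
from scipy.spatial.transform import Rotation as Ro
s=monitor.observe();p=s['tool_pos'];R=Ro.from_euler('xyz',s['tool_rot']).as_matrix()
o=s['opening']/2
for dz in (0,.02,.03): print(dz,proj('wrist',[p+R@[sx,sy*o,-dz] for sx in(-.0095,.0095) for sy in(-1,1)]).tolist(),proj('side',[p+R@[sx,sy*o,-dz] for sx in(-.0095,.0095) for sy in(-1,1)]).tolist())
for n in('wrist','side'):
  im=eyes.read_camera(n);cv2.imwrite(f'pics/{n}3.png',im[:,:,::-1])
crop('pics/side3.png','pics/s3c.png',160,180,90,90,8)
crop('pics/wrist3.png','pics/w3c.png',210,190,140,80,5)
"
```

```text
t 4.47 pos [ 0.4576 -0.2179  0.2366] rot [ 3.1388 -0.0014  1.4728] F [ 1.411  -0.3514  0.0002] open 0.0359
delta [ 0.0008 -0.0017  0.0046] twist -0.00015665397882269616
0 [[249.51784982159268, 247.9963686578627], [306.01774746678973, 247.97706988022426], [248.73970822724579, 219.62361510379552], [306.69160142994974, 219.60095217762944]] [[194.62634374188394, 250.1933244335742], [218.53658100085676, 252.01567611602616], [198.33448885746975, 242.18721980537137], [221.65940355801246, 243.915091621212]]
0.02 [[246.60022348451434, 261.83187787596717], [308.63852984413785, 261.8121844644916], [245.66111681915902, 230.99073200614654], [309.4544561006427, 230.96704948201614]] [[193.0065119016376, 239.38338815213234], [217.34192154874523, 241.17097255160684], [196.82166792913867, 231.5140286575498], [220.5510318552644, 233.20719393455516]]
0.03 [[244.9158669238312, 269.8191689234025], [310.15154033469787, 269.79936939255754], [243.87674506506212, 237.5791874513203], [311.0558505465682, 237.55501999243302]] [[192.17441321414142, 233.8303834708951], [216.72812779237623, 235.5991660206755], [196.04507746091275, 226.03505996024614], [219.98196973734008, 227.70952657172174]]
```

View pics/s3c.png

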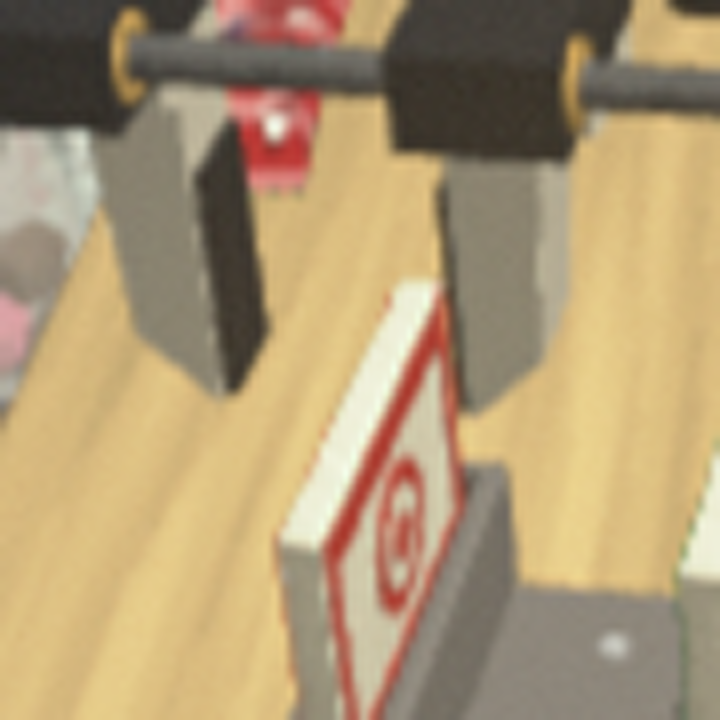

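View pics/w3c.png

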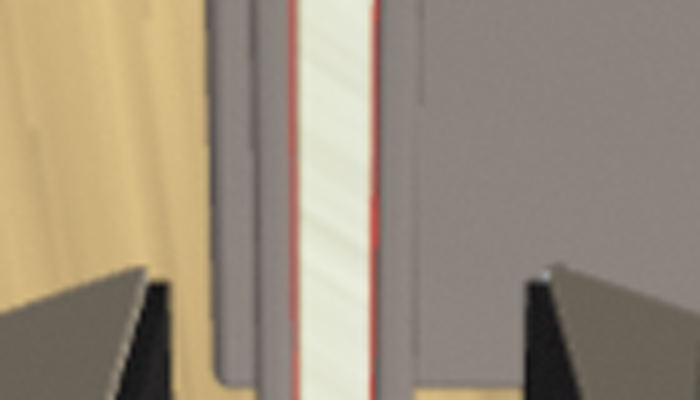

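Call:
carry_out([
  [[0.001,-0.001,0.012],0],
  [[0,0,0.012],0],
  [[0,0,0],0],
])

```text
time: 4.95
tool_pos: [0.4563, -0.2164, 0.2102]
tool_rot: [3.14, -0.002, 1.473]
contact_force: [-1.3, 0.3, 0.3]
opening: 0.0459
```

```bash
python3 -c "
from h import *
to(.456,-.217,.197,1.473)
for n in('wrist','side'):
  im=eyes.read_camera(n);cv2.imwrite(f'pics/{n}4.png',im[:,:,::-1])
crop('pics/side4.png','pics/s4c.png',160,180,90,90,8)
crop('pics/wrist4.png','pics/w4c.png',210,190,140,80,5)
"
```

```text
t 4.95 pos [ 0.4563 -0.2164  0.2102] rot [ 3.1399 -0.0021  1.4729] F [-1.2584  0.3033  0.3277] open 0.0459
delta [-0.0006 -0.0002  0.0132] twist -0.00011452033480185975
```

View pics/s4c.png

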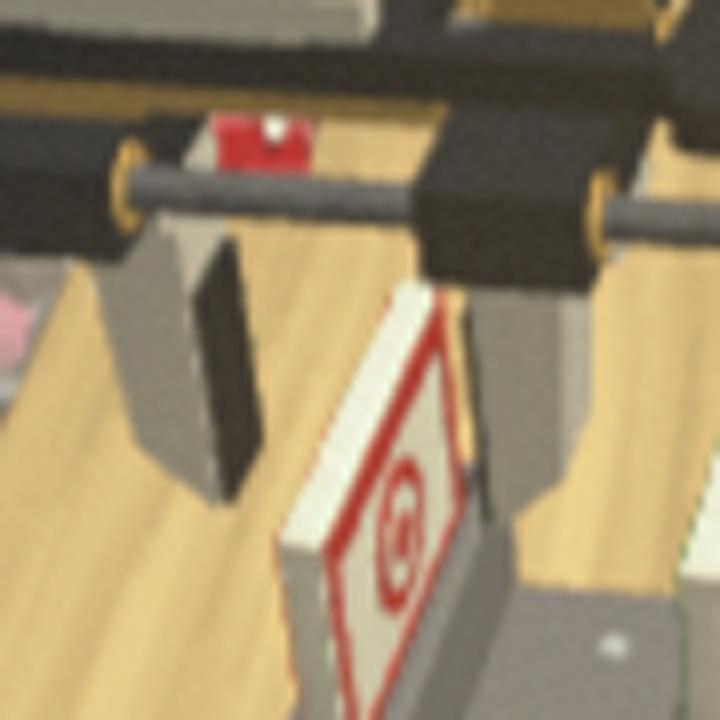

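View pics/w4c.png

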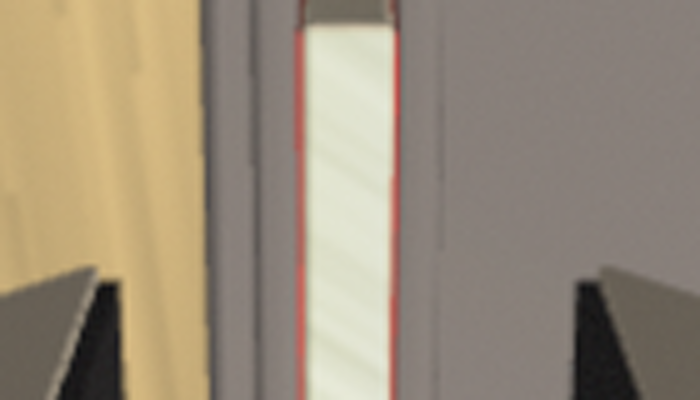

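Call:
carry_out([
  [[0,0,0.012],0],
  [[0,0,0.002],0],
])

```text
time: 5.3
tool_pos: [0.4572, -0.217, 0.1968]
tool_rot: [3.137, -0.001, 1.473]
contact_force: [0.3, -0.1, -0.4]
opening: 0.0458
```

Call:
carry_out([
  [[0,0,0],0],
  [[0,0,0],0],
  [[0,0,0],0],
  [[0,0,0],0],
  [[0,0,0],0],
], fingers=1, grip_force=25)

```text
time: 5.92
tool_pos: [0.4572, -0.2172, 0.1972]
tool_rot: [3.137, -0.0, 1.473]
contact_force: [-0.6, 0.3, -1.9]
opening: 0.0081
```

```bash
python3 -c "
from h import *
to(.456,-.217,.197,1.473)
for n in('side',):
  im=eyes.read_camera(n);cv2.imwrite(f'pics/{n}5.png',im[:,:,::-1])
crop('pics/side5.png','pics/s5c.png',160,180,90,90,8)
"
```

```text
t 5.92 pos [ 0.4572 -0.2172  0.1972] rot [ 3.137  -0.0003  1.4728] F [-0.5891  0.3312 -1.8812] open 0.0081
delta [ 0.     -0.0012  0.0002] twist -0.00020256810632801603
```

View pics/s5c.png

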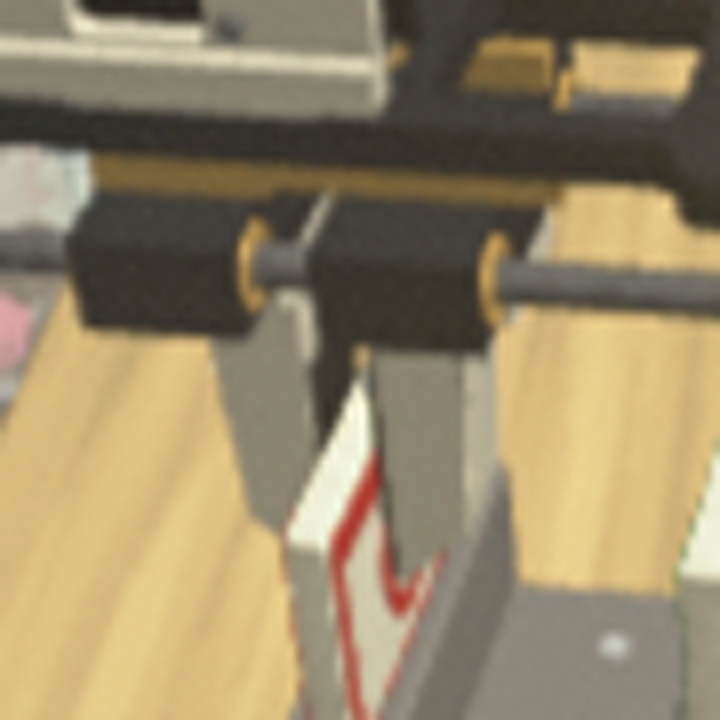

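Call:
carry_out([
  [[0,0,-0.012],0],
  [[0,0,-0.02],0],
  [[0,0,-0.03],0],
  [[0,0,-0.03],0],
  [[0,0,-0.02],0],
  [[0,0,0],0],
])

```text
time: 6.72
tool_pos: [0.4573, -0.2172, 0.3167]
tool_rot: [3.133, 0.001, 1.473]
contact_force: [-1.0, 0.1, -0.9]
opening: 0.0078
```

```bash
python3 -c "
from h import *
to(.534,.034,.31,1.470)
im=eyes.read_camera('side');cv2.imwrite(f'pics/side6.png',im[:,:,::-1])
im=eyes.read_camera('wrist');cv2.imwrite(f'pics/wrist6.png',im[:,:,::-1])
crop('pics/side6.png','pics/s6c.png',130,100,170,170,4)
"
```

```text
t 6.72 pos [ 0.4573 -0.2172  0.3167] rot [3.133  0.0012 1.473 ] F [-0.9518  0.1396 -0.9478] open 0.0078
delta [0.2575 0.0518 0.0068] twist 0.0029599171321015305
```

View pics/s6c.png

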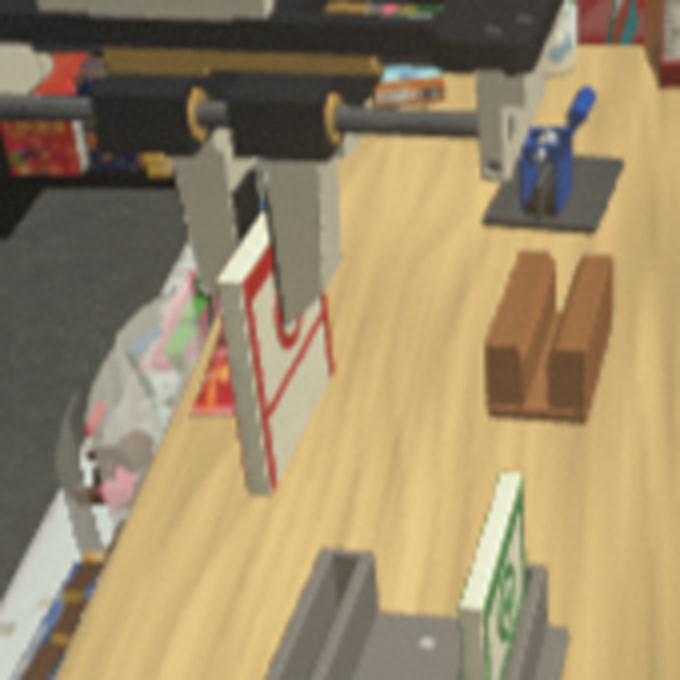

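View pics/wrist6.png

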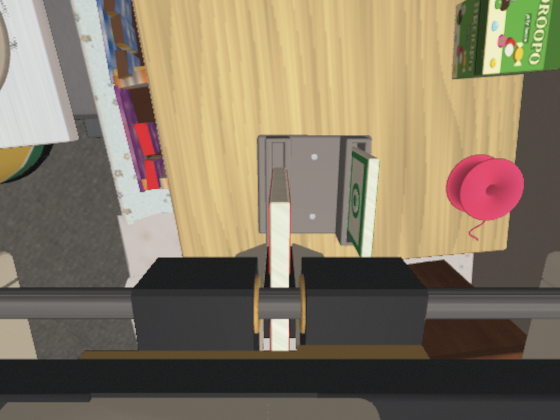

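Call:
carry_out([
  [[0.03,0.007,0],0],
  [[0.04,0.009,0],0],
  [[0.04,0.009,0],0],
  [[0.04,0.009,0.0],0],
  [[0.02,0.009,0],0],
  [[0.0,0.005,0],0],
  [[0,0,0],0],
])

```text
time: 7.7
tool_pos: [0.5196, -0.0474, 0.3063]
tool_rot: [-3.132, -0.004, 1.471]
contact_force: [-0.8, -0.1, 0.3]
opening: 0.0079
```

```bash
python3 -c "
from h import *
to(.534,.034,.31,1.470)
i=eyes.camera_info('wrist'); print({k:v.tolist() for k,v in i.items()})
im=eyes.read_camera('wrist');cv2.imwrite(f'pics/wrist7.png',im[:,:,::-1])
import pickle; pickle.dump(i,open('i7.pkl','wb'))
"
```

```text
t 7.7 pos [ 0.5196 -0.0474  0.3063] rot [-3.1318 -0.0038  1.4711] F [-0.7577 -0.0644  0.3075] open 0.0079
delta [ 0.0824  0.0062 -0.0035] twist 0.0010810002623280468
{'K': [[338.34672089141174, 0.0, 279.1250870809949], [0.0, 338.34672089141174, 206.80330279323783], [0.0, 0.0, 1.0]], 'rvec': [-2.855336318172296, 0.14114588258160124, 0.03513337521878259], 'tvec': [-0.5194270396695329, -0.06540368435598812, 0.5127465498576104]}
```

View pics/wrist7.png

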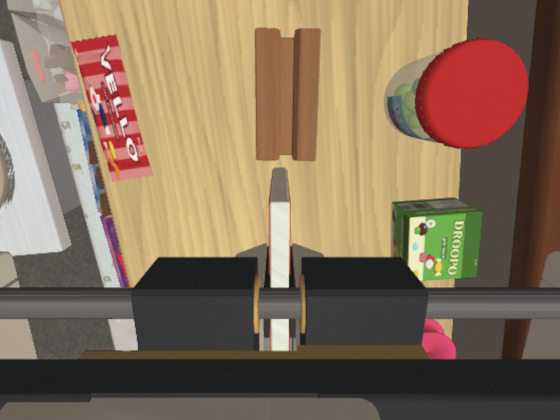

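```bash
python3 -c "
from h import *
crop('pics/wrist7.png','pics/w7c.png',245,20,85,190,3.15) if 0 else None
im=cv2.imread('pics/wrist7.png')[20:170,245:330];cv2.imwrite('pics/w7c.png',cv2.resize(im,None,fx=4,fy=4,interpolation=2))
im=cv2.imread('pics/wrist7.png')[155:275,235:325];cv2.imwrite('pics/w7d.png',cv2.resize(im,None,fx=5,fy=5,interpolation=2))
"
```

```text
(no output)
```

View pics/w7c.png

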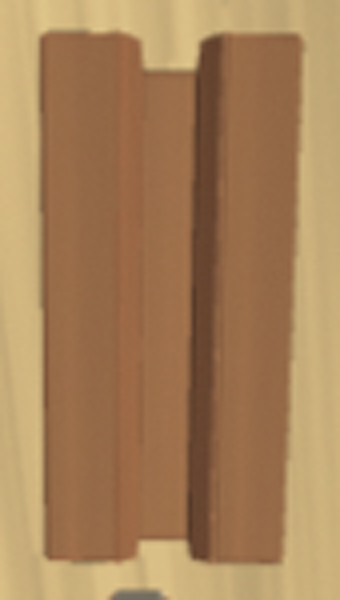

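View pics/w7d.png

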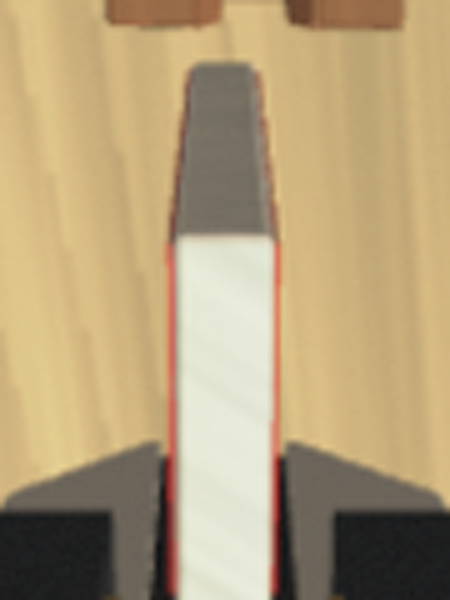

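```bash
python3 -c "
from h import *
import pickle; i=pickle.load(open('i7.pkl','rb'))
def yaw(q): d=q[0]+q[1]-q[2]-q[3]; return np.arctan2(-d[0],d[1])
q=quad([(42,35),(302,36),(283,562),(46,560)],245,20,.223,4,'wrist',i);print(yaw(q))
q=quad([(122,35),(219,36),(208,560),(120,558)],245,20,.223,4,'wrist',i);print(yaw(q))
q=quad([(143,70),(195,72),(190,540),(140,538)],245,20,.188,4,'wrist',i);print(yaw(q))
quad([(170,240),(279,240)],235,155,.3771,5,'wrist',i)
quad([(190,65),(258,68)],235,155,.2971,5,'wrist',i)
# card ctr consistency
"
```

```text
[[0.5149847896468043, 0.08728560540347123], [0.5636486546854093, 0.08211619896623233], [0.5531312346872242, -0.016396693631404745], [0.5039527350351305, -0.011104855037271051]] [0.53392935 0.03547506 0.223     ]
-0.10900805329451867
[[0.5299802736550258, 0.08574528997175276], [0.5481260288293058, 0.08371056440070684], [0.5376076783216968, -0.014439157500452278], [0.5193796337036222, -0.012213505558362474]] [0.5337734 0.0357008 0.223    ]
-0.10727689811407567
[[0.533721618198858, 0.08579427858721789], [0.5447023792972121, 0.08427957303535756], [0.5347596611454541, -0.01459056298624379], [0.5231854494480774, -0.012974238020873878]] [0.53409228 0.03562726 0.188     ]
-0.10324935742485147
[[0.5210950907389023, -0.007200446507576785], [0.529621157187335, -0.008033459158413934]] [ 0.52535812 -0.00761695  0.3771    ]
[[0.5203964571014346, -0.006841839722124203], [0.5287490765293489, -0.008043881121989747]] [ 0.52457277 -0.00744286  0.2971    ]
```

Call:
carry_out([
  [[0.03,0.003,-0.002],0.002],
  [[0.03,0.002,0],0.002],
  [[0.022,0,0],0],
  [[0,0,0],0],
  [[0,0,0],0],
])

```text
time: 8.38
tool_pos: [0.5321, 0.0299, 0.3077]
tool_rot: [-3.13, -0.002, 1.458]
contact_force: [0.6, 0.7, 0.1]
opening: 0.008
```

```bash
python3 -c "
from h import *
to(.533,.0355,.245,1.466)
"
```

```text
t 8.38 pos [0.5321 0.0299 0.3077] rot [-3.1296 -0.0024  1.4584] F [0.6217 0.7322 0.0562] open 0.008
delta [0.0055 0.0011 0.0627] twist -0.007596302521010401
```

Call:
carry_out([
  [[0.006,0.001,0.02],-0.008],
  [[0,0,0.02],0],
  [[0,0,0.02],0],
  [[0,0,0],0],
])

```text
time: 8.88
tool_pos: [0.5329, 0.0309, 0.2466]
tool_rot: [-3.131, -0.001, 1.461]
contact_force: [0.9, -0.5, -0.5]
opening: 0.0078
```

```bash
python3 -c "
from h import *
to(.533,.0355,.198,1.466)
im=eyes.read_camera('side');cv2.imwrite(f'pics/side8.png',im[:,:,::-1])
crop('pics/side8.png','pics/s8c.png',215,110,100,110,6)
"
```

```text
t 8.88 pos [0.5329 0.0309 0.2466] rot [-3.1306 -0.0011  1.4606] F [ 0.9005 -0.508  -0.4637] open 0.0078
delta [0.0045 0.0002 0.0486] twist -0.005353148862268675
```

View pics/s8c.png

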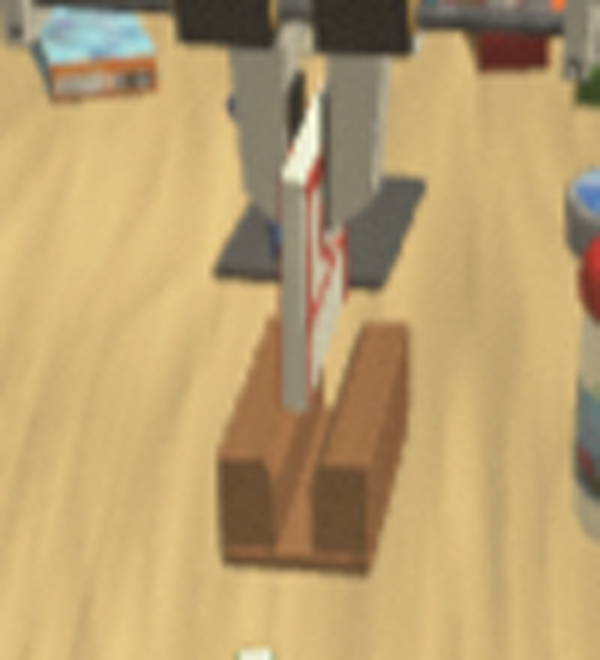

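```bash
python3 -c "
from h import *
for dx in(-.004,0,.004): print(proj('side',[[.534-.0042+dx,.031-.04,.2375],[.534-.0042+dx,.031-.04,.3175],]).tolist())
print(proj('side',[[.534-.0053-.0095,.0355-.05,.223],[.534-.0053+.0095,.0355-.05,.223]]))
"
```

```text
[[262.7515639604812, 177.68779396646718], [261.64292822890224, 138.7265817246248]]
[[264.8577264341311, 177.7096158201998], [263.87119812500544, 138.74531628779766]]
[[266.96433384225924, 177.7314422838783], [266.09996607313644, 138.76405503842875]]
[[259.30760159 185.71510082]
 [269.27153617 185.82236607]]
```

Call:
carry_out([
  [[0.005,0.001,0.012],-0.005],
  [[0,0,0.012],0],
  [[0,0,0],0],
])

```text
time: 9.3
tool_pos: [0.5348, 0.0355, 0.2239]
tool_rot: [-3.134, -0.001, 1.465]
contact_force: [-2.9, 0.3, -1.5]
opening: 0.0078
```

```bash
python3 -c "
from h import *
to(.534,.0355,.198,1.466)
"
```

```text
t 9.3 pos [0.5348 0.0355 0.2239] rot [-3.1337 -0.0011  1.4651] F [-2.9022  0.2798 -1.4689] open 0.0078
delta [-0.0001 -0.0006  0.0259] twist -0.0008587447426258166
```

Call:
carry_out([
  [[0,-0.0015,0.006],0],
  [[0,0,0.007],0],
  [[0,0,0],0],
])

```text
time: 9.68
tool_pos: [0.5338, 0.0357, 0.2101]
tool_rot: [-3.135, -0.001, 1.466]
contact_force: [-0.3, 0.5, -0.1]
opening: 0.008
```

```bash
python3 -c "
from h import *
to(.5335,.0355,.198,1.466)
"
```

```text
t 9.68 pos [0.5338 0.0357 0.2101] rot [-3.1355 -0.0011  1.4655] F [-0.2731  0.4613 -0.0617] open 0.008
delta [-0.0003 -0.0002  0.0121] twist -0.0004957111025749583
```

Call:
carry_out([
  [[0,0,0.007],0],
  [[0,0,0.004],0],
  [[0,0,0.001],0],
  [[0,0,0],0],
])

```text
time: 10.18
tool_pos: [0.5342, 0.0357, 0.1973]
tool_rot: [-3.136, -0.001, 1.465]
contact_force: [0.2, -0.2, -0.5]
opening: 0.0078
```

```bash
python3 -c "
from h import *
to(.5335,.0355,.198,1.466)
im=eyes.read_camera('side');cv2.imwrite(f'pics/side9.png',im[:,:,::-1])
crop('pics/side9.png','pics/s9c.png',215,110,100,110,6)
"
```

```text
t 10.18 pos [0.5342 0.0357 0.1973] rot [-3.1362 -0.0012  1.4654] F [ 0.161  -0.1705 -0.49  ] open 0.0078
delta [-0.0003 -0.0007 -0.0007] twist -0.0005886988760561707
```

View pics/s9c.png

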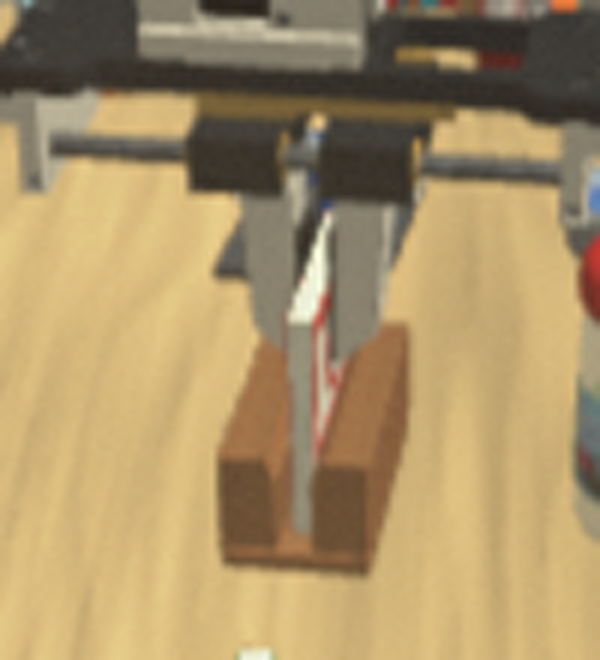

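Call:
carry_out([
  [[0,0,0.001],0],
  [[0,0,0.001],0],
])

```text
time: 10.48
tool_pos: [0.5343, 0.0357, 0.1971]
tool_rot: [-3.138, -0.001, 1.465]
contact_force: [-1.9, 0.2, 7.6]
opening: 0.0082
```

Call:
carry_out([
  [[0,0,0],0],
  [[0,0,0],0],
  [[0,0,0],0],
  [[0,0,0],0],
  [[0,0,0],0],
], fingers=0.5)

```text
time: 11.1
tool_pos: [0.5347, 0.0357, 0.1973]
tool_rot: [-3.139, -0.001, 1.465]
contact_force: [0.1, -0.2, -0.7]
opening: 0.0454
```

Call:
carry_out([
  [[0,0,-0.01],0],
  [[0,0,-0.03],0],
  [[0,0,-0.04],0],
  [[0,0,-0.04],0],
  [[0,0,-0.03],0],
  [[0,0,0],0],
])

```text
time: 11.85
tool_pos: [0.5349, 0.0354, 0.3553]
tool_rot: [-3.141, -0.001, 1.465]
contact_force: [0.1, 0.0, -0.1]
opening: 0.0458
```

```bash
python3 -c "
from h import *
to(.5335,.0355,.198,1.466)
im=eyes.read_camera('side');cv2.imwrite(f'pics/side10.png',im[:,:,::-1])
crop('pics/side10.png','pics/s10c.png',215,90,110,120,6)
"
```

```text
t 11.85 pos [0.5349 0.0354 0.3553] rot [-3.1414 -0.0012  1.4655] F [ 0.065   0.0466 -0.0972] open 0.0458
delta [-0.0003 -0.0014  0.1573] twist -0.0005233598890663771
```

View pics/s10c.png

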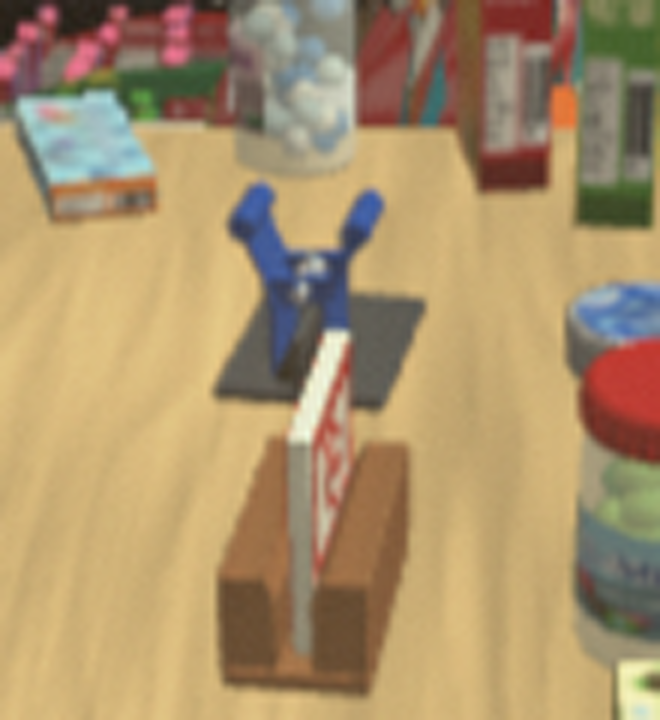

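Call:
carry_out([
  [[0.03,-0.004,0],0.025],
  [[0.04,-0.004,0],0.025],
  [[0.02,-0.003,0],0],
  [[0,0,0],0],
  [[0,0,0],0],
], fingers=0)

```text
time: 12.52
tool_pos: [0.5331, 0.1271, 0.3483]
tool_rot: [-3.129, 0.002, 1.412]
contact_force: [-0.3, -0.8, -0.2]
opening: 0.0901
```

```bash
python3 -c "
from h import *
to(.521,.2158,.33,1.416)
i=eyes.camera_info('wrist')
im=eyes.read_camera('wrist');cv2.imwrite(f'pics/wrist11.png',im[:,:,::-1])
import pickle; pickle.dump(i,open('i11.pkl','wb'))
crop('pics/wrist11.png','pics/w11c.png',215,60,130,120,6)
"
```

```text
t 12.53 pos [0.5331 0.1271 0.3483] rot [-3.1287  0.002   1.4121] F [-0.331  -0.771  -0.2003] open 0.0901
delta [ 0.0857 -0.0257  0.0184] twist -0.0038947914402061024
```

View pics/wrist11.png

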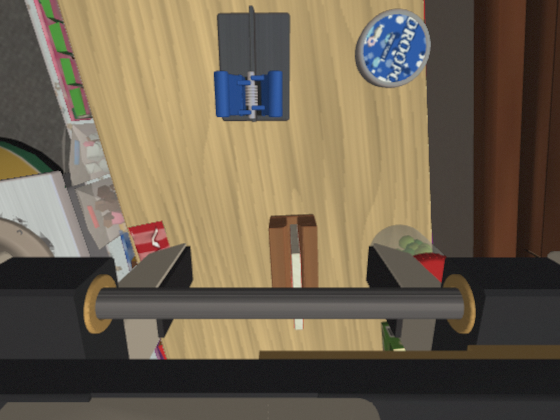

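View pics/w11c.png

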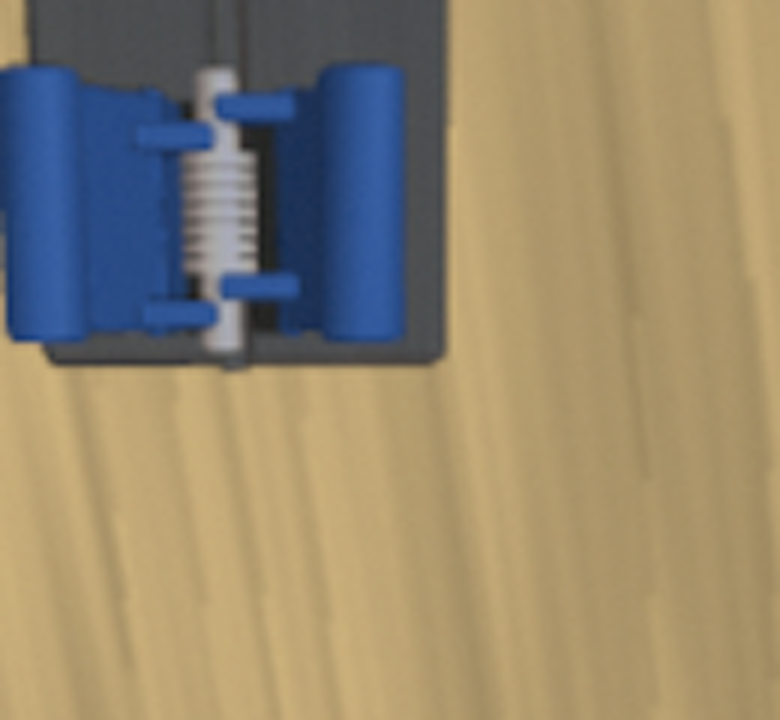

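```bash
python3 -c "
from h import *
import pickle; i=pickle.load(open('i11.pkl','rb'))
def yaw(q): d=q[0]+q[1]-q[2]-q[3]; return np.arctan2(-d[0],d[1])
q=quad([(0,67),(405,66),(405,342),(7,342)],215,60,.254,6,'wrist',i);print(yaw(q))
print(np.linalg.norm(q[0]-q[1]),np.linalg.norm(q[0]-q[3]))
q=quad([(217,70),(217,350)],215,60,.22,6,'wrist',i)
"
```

```text
[[0.49774827049056297, 0.23844203341302905], [0.5516178255206353, 0.2298467688923761], [0.5460213736495472, 0.19444385992559735], [0.4911087927515541, 0.20324328003620554]] [0.52162407 0.21649399 0.254     ]
-0.1716048037588985
0.05455096269836114 0.03581947660043679
[[0.5239879809233631, 0.23698151157758693], [0.5165707127777869, 0.1969533520292443]] [0.52027935 0.21696743 0.22      ]
```

Call:
carry_out([
  [[0.03,-0.009,0],0],
  [[0.03,-0.009,0],0],
  [[0.024,-0.007,0.01],0],
  [[0,0,0],0],
  [[0,0,0],0],
])

```text
time: 13.2
tool_pos: [0.5227, 0.2103, 0.3378]
tool_rot: [-3.129, 0.004, 1.404]
contact_force: [0.7, -0.6, -0.6]
opening: 0.0913
```

```bash
python3 -c "
from h import *
to(.5212,.2165,.275,1.411)
"
```

```text
t 13.2 pos [0.5227 0.2103 0.3378] rot [-3.1285  0.0037  1.404 ] F [ 0.6643 -0.5878 -0.5845] open 0.0913
delta [ 0.0061 -0.0017  0.0628] twist -0.006975398743576555
```

Call:
carry_out([
  [[0.006,-0.002,0.03],-0.007],
  [[0,0,0.03],0],
  [[0,0,0.02],0],
  [[0,0,0],0],
])

```text
time: 13.7
tool_pos: [0.5229, 0.2112, 0.2579]
tool_rot: [-3.133, 0.003, 1.405]
contact_force: [-0.2, 0.0, -0.3]
opening: 0.0918
```

```bash
python3 -c "
from h import *
to(.5212,.2165,.196,1.411)
im=eyes.read_camera('side');cv2.imwrite(f'pics/side12.png',im[:,:,::-1])
crop('pics/side12.png','pics/s12c.png',220,80,100,100,7)
im=eyes.read_camera('wrist');cv2.imwrite(f'pics/wrist12.png',im[:,:,::-1])
"
```

```text
t 13.7 pos [0.5229 0.2112 0.2579] rot [-3.1326  0.0033  1.4049] F [-0.1776  0.0304 -0.2657] open 0.0918
delta [ 0.0051 -0.002   0.0619] twist -0.006081190257277935
```

View pics/s12c.png

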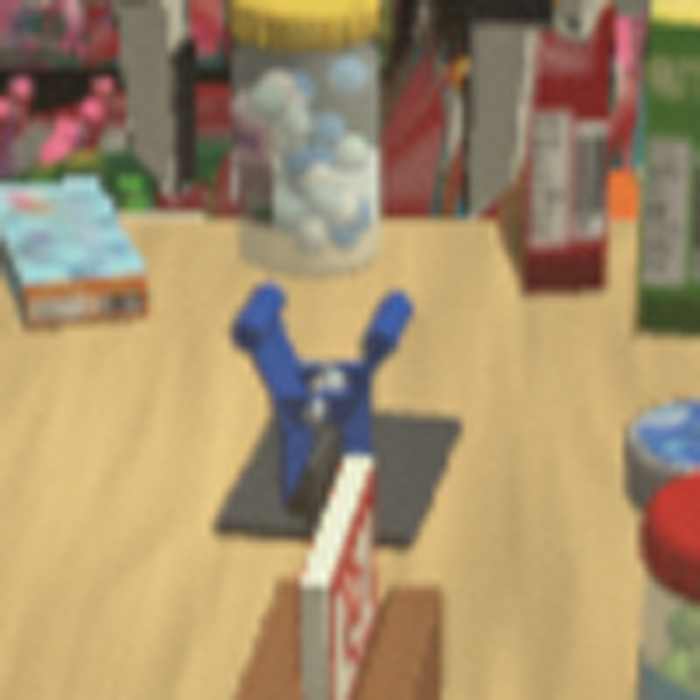

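View pics/wrist12.png

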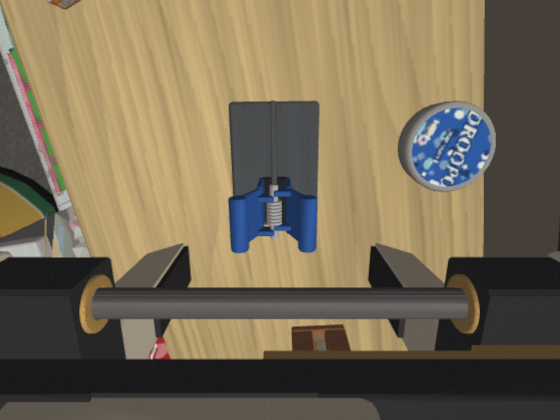

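Call:
carry_out([
  [[0.007,-0.002,0.0],-0.007],
  [[0,0,0.02],0],
  [[0,0,0.02],0],
  [[0,0,0.005],0],
  [[0,0,0],0],
])

```text
time: 14.42
tool_pos: [0.5258, 0.221, 0.2196]
tool_rot: [3.138, -0.003, 1.413]
contact_force: [-0.2, 0.7, 0.4]
opening: 0.0916
```

```bash
python3 -c "
from h import *
to(.5212,.2165,.196,1.411)
im=eyes.read_camera('side');cv2.imwrite(f'pics/side13.png',im[:,:,::-1])
crop('pics/side13.png','pics/s13c.png',220,80,100,100,7)
i=eyes.camera_info('wrist')
im=eyes.read_camera('wrist');cv2.imwrite(f'pics/wrist13.png',im[:,:,::-1])
import pickle; pickle.dump(i,open('i13.pkl','wb'))
"
```

```text
t 14.43 pos [0.5258 0.221  0.2196] rot [ 3.1376 -0.003   1.4133] F [-0.2346  0.6562  0.3614] open 0.0916
delta [-0.0052 -0.0039  0.0236] twist 0.0023450453146995898
```

View pics/s13c.png

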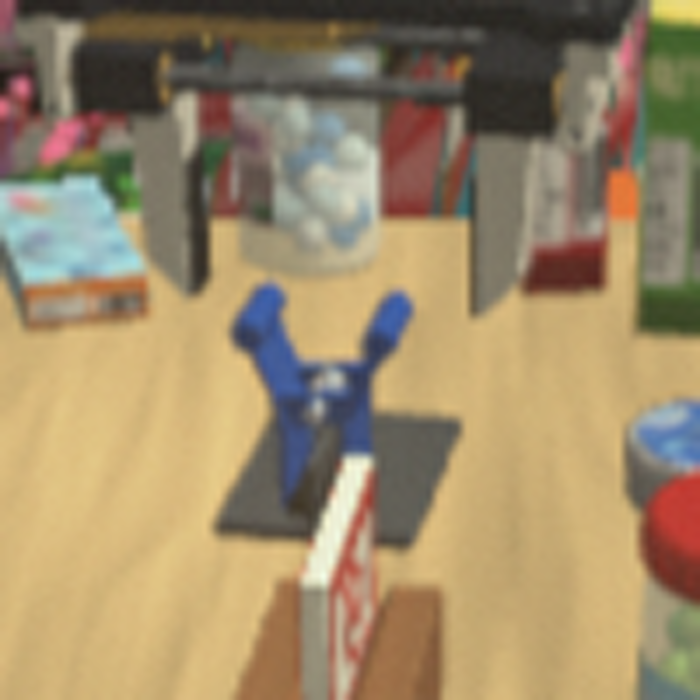

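View pics/wrist13.png

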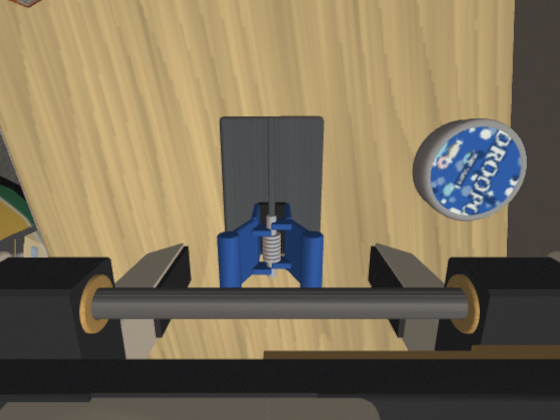

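```bash
python3 -c "
from h import *
from scipy.spatial.transform import Rotation as Ro
s=monitor.observe();p=s['tool_pos'];R=Ro.from_euler('xyz',s['tool_rot']).as_matrix()
for dz in(.03,.037,.044): print(dz,proj('side',[p+R@[-.0095,sy*.0458,-dz] for sy in(-1,1)]).tolist())
print(proj('side',[[.5212-.022-.0028,.2165-.0178,.252],[.5212+.022-.0028,.2165-.0178-.007,.252]]).tolist())
"
```

```text
0.03 [[248.5378222618815, 125.22813406274118], [287.09086180337425, 127.75195870482791]]
0.037 [[248.39159920851523, 122.40664530065165], [287.09568823467566, 124.8986906187099]]
0.044 [[248.24422639331257, 119.56297098008966], [287.1005531811388, 122.02265331143953]]
[[255.23579926990507, 127.68632547864951], [274.2553597758791, 129.03410752060512]]
```

Call:
carry_out([
  [[-0.005,-0.004,0.01],0],
  [[0,0,0.012],0],
  [[0,0,0.001],0],
  [[0,0,0],0],
])

```text
time: 15.02
tool_pos: [0.5212, 0.2163, 0.1961]
tool_rot: [3.136, -0.004, 1.413]
contact_force: [-0.8, -0.4, 0.4]
opening: 0.0915
```

```bash
python3 -c "
from h import *
to(.5212,.2165,.196,1.411)
"
```

```text
t 15.03 pos [0.5212 0.2163 0.1961] rot [ 3.1359 -0.0037  1.413 ] F [-0.8161 -0.3853  0.4016] open 0.0915
delta [ 0.0002 -0.0001  0.0001] twist 0.0020349970576245546
```

Call:
carry_out([
  [[0,0,0],0],
  [[0,0,0],0],
  [[0,0,0],0],
  [[0,0,0],0],
  [[0,0,0],0],
  [[0,0,0],0],
  [[0,0,0],0],
], fingers=1, grip_force=32)

```text
time: 15.9
tool_pos: [0.5192, 0.2178, 0.2012]
tool_rot: [3.136, -0.007, 1.414]
contact_force: [-0.1, -0.1, -0.9]
opening: 0.0368
```

```bash
python3 -c "
from h import *
to(.5212,.2165,.196,1.411)
im=eyes.read_camera('side');cv2.imwrite(f'pics/side14.png',im[:,:,::-1])
crop('pics/side14.png','pics/s14c.png',220,80,100,100,7)
"
```

```text
t 15.9 pos [0.5192 0.2178 0.2012] rot [ 3.1363 -0.0066  1.4139] F [-0.1066 -0.11   -0.9134] open 0.0368
delta [-0.001   0.0021  0.0052] twist 0.0029433609215328005
```

View pics/s14c.png

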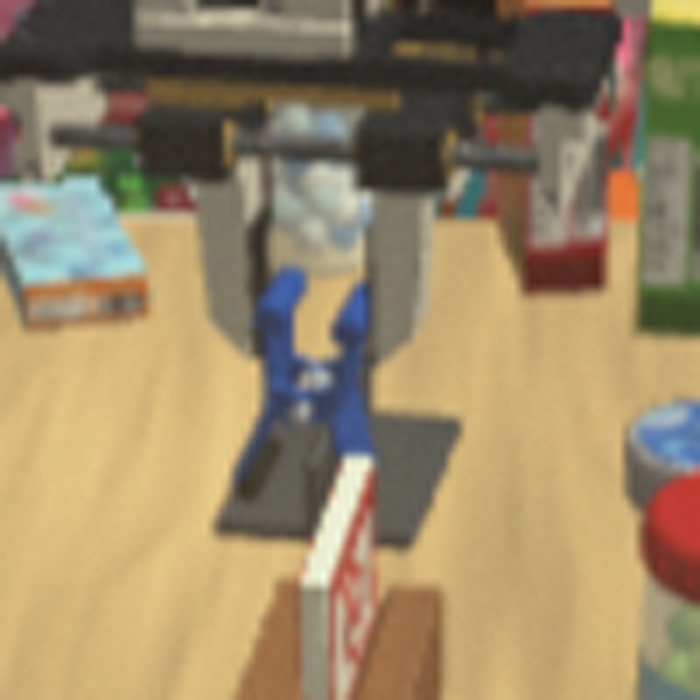

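Call:
carry_out([
  [[0,0,-0.01],0],
  [[0,0,-0.02],0],
  [[0,0,-0.03],0],
  [[0,0,-0.035],0],
  [[0,0,-0.03],0],
  [[0,0,0],0],
])

```text
time: 16.7
tool_pos: [0.5191, 0.2165, 0.3304]
tool_rot: [3.137, -0.006, 1.413]
contact_force: [-0.5, 1.2, -1.7]
opening: 0.037
```

```bash
python3 -c "
from h import *
to(.5335,.0355,.32,1.466)
for n in ('side','wrist','top'):
  im=eyes.read_camera(n);cv2.imwrite(f'pics/{n}15.png',im[:,:,::-1])
crop('pics/side15.png','pics/s15c.png',210,40,110,130,5.0)
"
```

```text
t 16.7 pos [0.5191 0.2165 0.3304] rot [ 3.1373 -0.0057  1.4131] F [-0.4914  1.1877 -1.7027] open 0.037
delta [-0.1766  0.0426  0.0096] twist -0.05292425964585856
```

View pics/s15c.png

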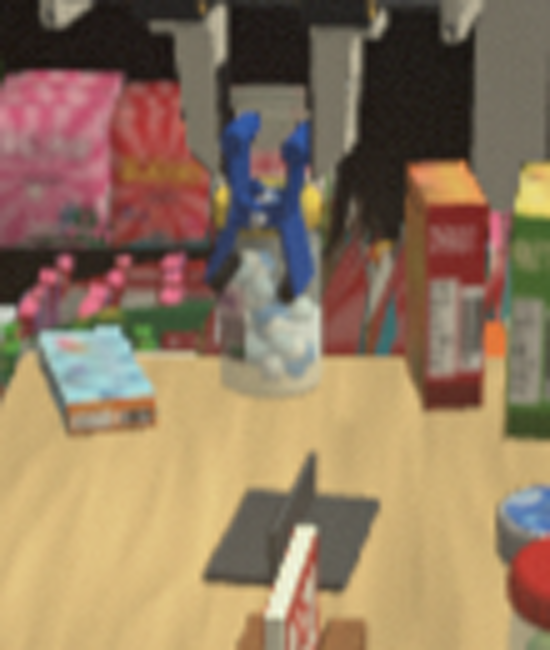

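View pics/wrist15.png

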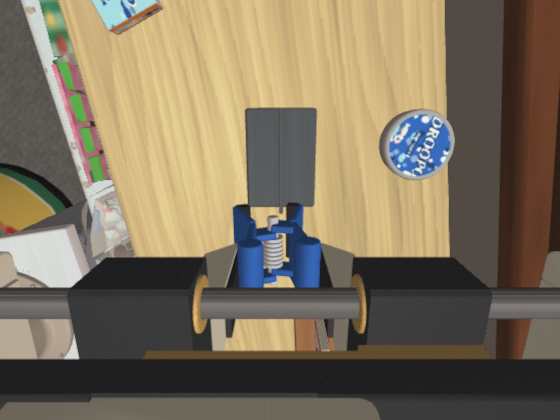

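Call:
carry_out([
  [[-0.025,0.006,0],-0.01],
  [[-0.03,0.007,0],-0.01],
  [[-0.03,0.007,0],-0.01],
  [[-0.03,0.007,0],-0.01],
  [[-0.03,0.007,0],-0.01],
  [[-0.02,0.005,0],0],
  [[-0.01,0.003,0],0],
  [[0,0,0],0],
  [[0,0,0],0],
])

```text
time: 17.98
tool_pos: [0.5325, 0.033, 0.3129]
tool_rot: [-3.116, -0.0, 1.467]
contact_force: [-0.2, -0.1, -0.6]
opening: 0.0374
```

```bash
python3 -c "
from h import *
to(.5335,.0355,.32,1.466)
for n in ('side','wrist'):
  im=eyes.read_camera(n);cv2.imwrite(f'pics/{n}16.png',im[:,:,::-1])
crop('pics/side16.png','pics/s16c.png',220,60,100,120,5.0)
crop('pics/wrist16.png','pics/w16c.png',200,180,150,120,5.0)
"
```

```text
t 17.98 pos [0.5325 0.033  0.3129] rot [-3.1159 -0.0003  1.4666] F [-0.1987 -0.142  -0.6225] open 0.0374
delta [ 0.0026  0.0006 -0.0071] twist 0.0006222788174716776
```

View pics/s16c.png

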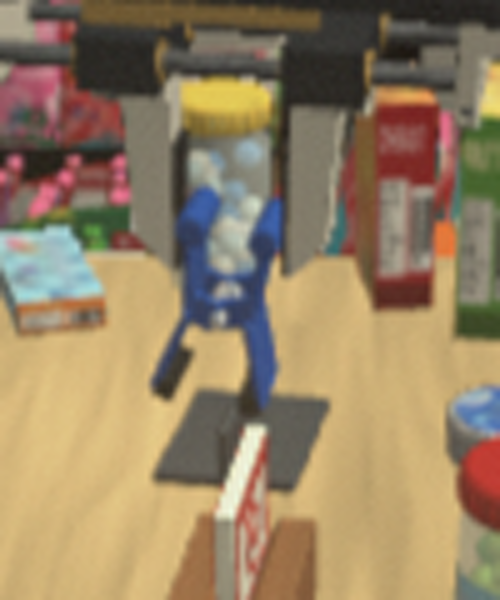

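View pics/w16c.png

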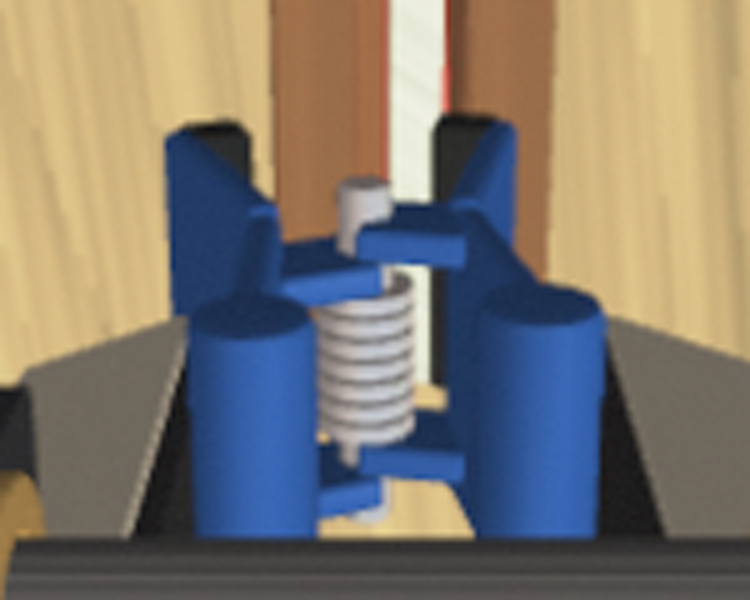

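```bash
python3 -c "
from h import *
np.set_printoptions(precision=4,suppress=True)
i=eyes.camera_info('wrist')
for z in(.29,.30,.31): print(z,[atz('wrist',p,z,i)[:2] for p in((249.3,205.5),(286.5,204))])
for y in(.015,.02): 
  for uv in((252,139),(270.4,142.4)):
    c,d=ray('side',uv); print(y,uv,c+d*(y-c[1])/d[1])
# card top in wrist: edges at crop (389..447, 0)->
print([atz('wrist',p,.268,i)[:2] for p in((200+387/5,181),(200+449/5,181))])
"
```

```text
0.29 [array([0.5137, 0.0468]), array([0.5391, 0.0454])]
0.3 [array([0.5152, 0.0496]), array([0.5394, 0.0483])]
0.31 [array([0.5166, 0.0524]), array([0.5398, 0.0511])]
0.015 (252, 139) [0.5061 0.015  0.3061]
0.015 (270.4, 142.4) [0.5402 0.015  0.2995]
0.02 (252, 139) [0.5056 0.02   0.3038]
0.02 (270.4, 142.4) [0.5399 0.02   0.2972]
[array([0.5335, 0.0573]), array([0.5425, 0.0564])]
```

Call:
carry_out([
  [[0.002,0.009,0],0],
  [[0,0,0],0],
  [[0,0,0],0],
])

```text
time: 18.45
tool_pos: [0.5425, 0.0354, 0.3131]
tool_rot: [-3.117, -0.0, 1.469]
contact_force: [0.4, 0.2, 0.2]
opening: 0.0372
```

```bash
python3 -c "
from h import *
to(.5425,.0355,.264,1.466)
for n in ('side','wrist'):
  im=eyes.read_camera(n);cv2.imwrite(f'pics/{n}17.png',im[:,:,::-1])
crop('pics/side17.png','pics/s17c.png',235,90,60,90,7.0)
crop('pics/wrist17.png','pics/w17c.png',200,160,150,120,5.0)
i=eyes.camera_info('wrist')
import pickle; pickle.dump(i,open('i17.pkl','wb'))
"
```

```text
t 18.45 pos [0.5425 0.0354 0.3131] rot [-3.1169 -0.0004  1.4688] F [0.43   0.1697 0.2205] open 0.0372
delta [0.     0.0013 0.0491] twist 0.002844804970493442
```

View pics/s17c.png

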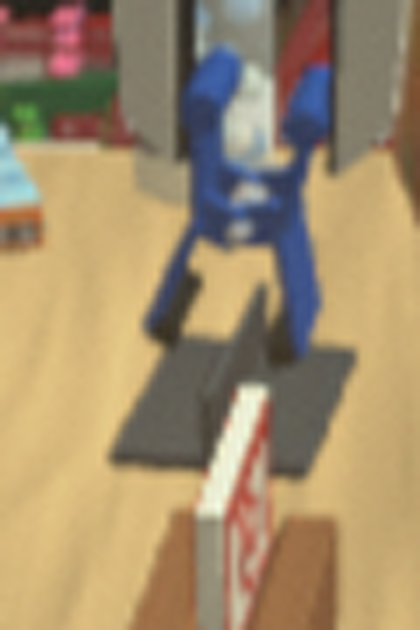

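View pics/w17c.png

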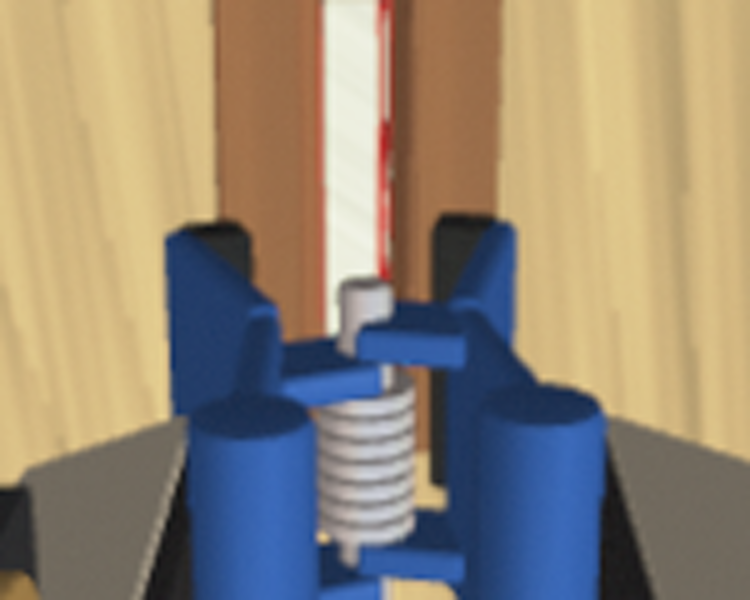

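```bash
python3 -c "
from h import *
import pickle; i=pickle.load(open('i17.pkl','rb'))
np.set_printoptions(precision=4,suppress=True)
print([atz('wrist',p,z,i)[:2] for p,z in(((249.8,206),.304),((286.6,204.5),.299),((264.7,204),.268),((276.2,204),.268))])
# side: jaw tip pads and card top
for uv,y in(((235+160/7,90+335/7),.017),((235+285/7,90+357/7),.017)):
  c,d=ray('side',uv); print(c+d*(y-c[1])/d[1])
print([atz('side',(235+u/7,90+v/7),.268) for u,v in((197,512),(225,517),(268,388),(240,383))])
"
```

```text
[array([0.5258, 0.0526]), array([0.5493, 0.0499]), array([0.532, 0.043]), array([0.5406, 0.0422])]
[0.5169 0.017  0.3076]
[0.55   0.017  0.3015]
[array([ 0.5272, -0.0081,  0.268 ]), array([ 0.5348, -0.0109,  0.268 ]), array([0.5431, 0.0695, 0.268 ]), array([0.5349, 0.0727, 0.268 ])]
```

Call:
carry_out([
  [[0,0,0.01],0],
  [[0,0,0.01],0],
  [[0,0,0.005],0],
  [[0,0,0],0],
])

```text
time: 19.05
tool_pos: [0.5411, 0.0353, 0.2856]
tool_rot: [-3.115, -0.0, 1.468]
contact_force: [-0.2, -0.8, 0.5]
opening: 0.0372
```

```bash
python3 -c "
from h import *
to(.5425,.0355,.264,1.466)
for n in ('side','wrist'):
  im=eyes.read_camera(n);cv2.imwrite(f'pics/{n}18.png',im[:,:,::-1])
crop('pics/side18.png','pics/s18c.png',235,90,60,90,7.0)
crop('pics/wrist18.png','pics/w18c.png',200,160,150,120,5.0)
"
```

```text
t 19.05 pos [0.5411 0.0353 0.2856] rot [-3.1153 -0.0003  1.4684] F [-0.241  -0.7835  0.4901] open 0.0372
delta [0.0003 0.002  0.0216] twist 0.0024023200577394377
```

View pics/s18c.png

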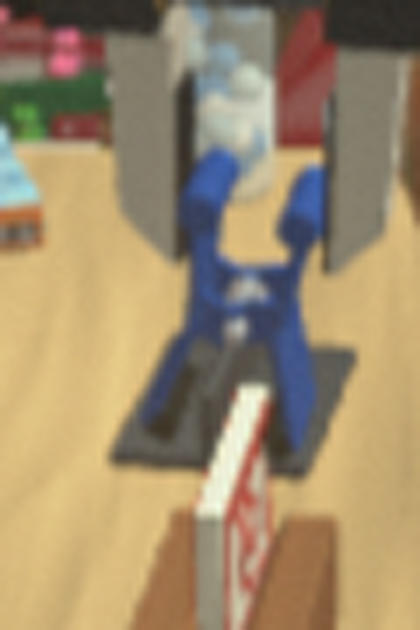

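View pics/w18c.png

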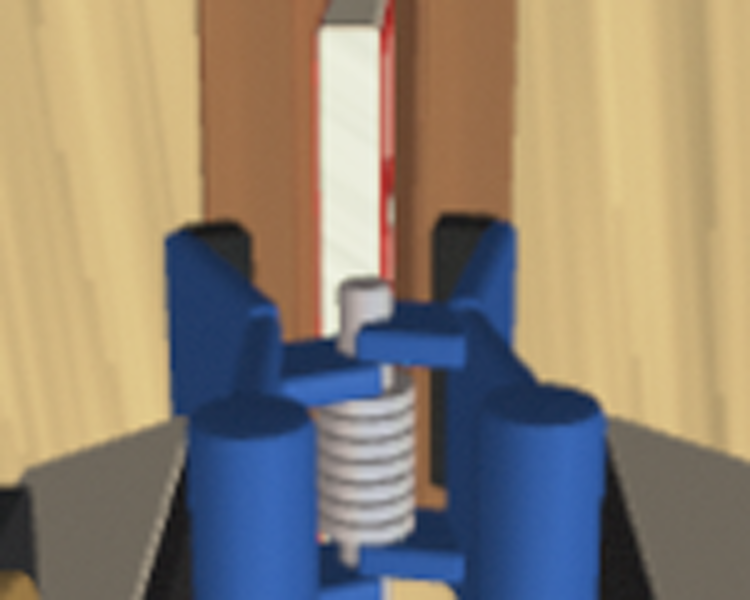

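Call:
carry_out([
  [[0,0.002,0.004],0],
  [[0,0,0.009],0],
  [[0,0,0.009],0],
  [[0,0,0],0],
  [[0,0,0],0],
])

```text
time: 19.77
tool_pos: [0.5431, 0.0351, 0.2628]
tool_rot: [-3.117, -0.0, 1.468]
contact_force: [0.3, -0.2, -0.3]
opening: 0.0372
```

```bash
python3 -c "
from h import *
to(.5425,.0355,.264,1.466)
i=eyes.camera_info('wrist')
for n in ('side','wrist'):
  im=eyes.read_camera(n);cv2.imwrite(f'pics/{n}19.png',im[:,:,::-1])
crop('pics/side19.png','pics/s19c.png',235,90,60,90,7.0)
crop('pics/wrist19.png','pics/w19c.png',200,160,150,120,5.0)
import pickle; pickle.dump(i,open('i19.pkl','wb'))
to(.5425,.0355,.264,1.466)
"
```

```text
t 19.77 pos [0.5431 0.0351 0.2628] rot [-3.1169 -0.0003  1.4684] F [ 0.2576 -0.167  -0.3006] open 0.0372
delta [ 0.0003 -0.0006 -0.0012] twist 0.0024107165041913348
t 19.88 pos [0.5431 0.0351 0.2629] rot [-3.117  -0.0003  1.4684] F [-0.1288  0.3391 -0.9676] open 0.037
delta [ 0.0003 -0.0007 -0.0011] twist 0.0024090184043563667
```

View pics/s19c.png

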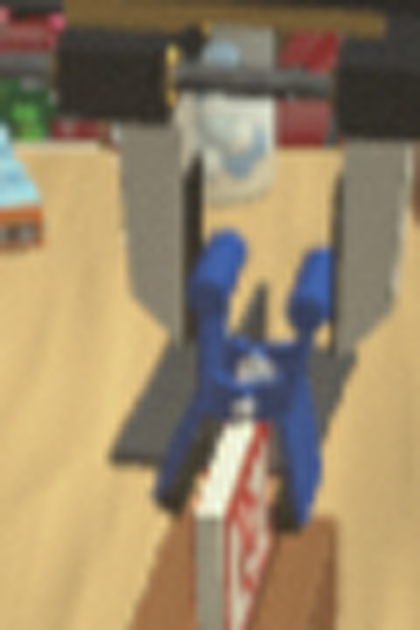

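View pics/w19c.png

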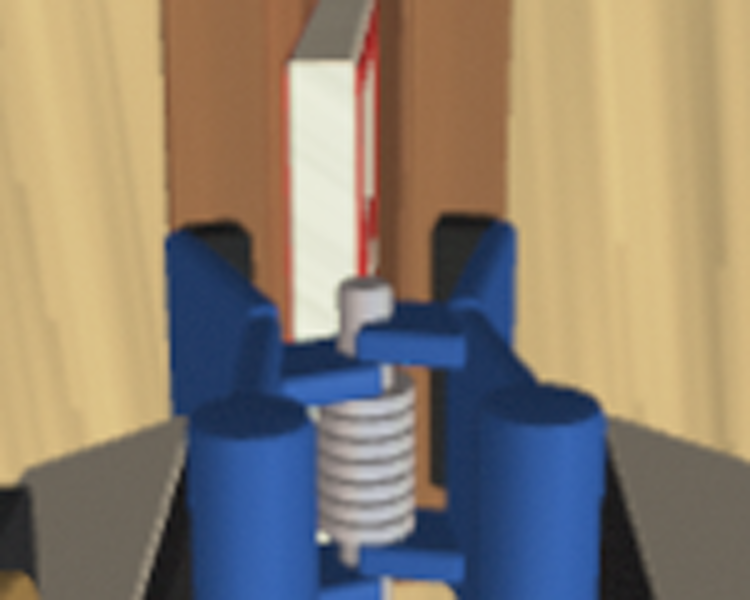

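```bash
python3 -c "
from h import *
import pickle; i=pickle.load(open('i19.pkl','rb'))
np.set_printoptions(precision=4,suppress=True)
print([atz('wrist',p,z,i)[:2] for p,z in(((249.8,206),.254),((286.6,204.5),.249),((200+291/5,205),.268),((200+360/5,205),.268))])
print(atz('wrist',(200+290/5,160+60/5),.268,i),atz('wrist',(200+355/5,160+60/5),.268,i))
q=[atz('side',(235+u/7,90+v/7),.268) for u,v in((197,512),(225,517))];print(q)
# depth of jaws: side
for uv,y in(((235+160/7,90+495/7),.017),((235+290/7,90+525/7),.017)):
  c,d=ray('side',uv); print(c+d*(y-c[1])/d[1])
"
```

```text
[array([0.5266, 0.0525]), array([0.55  , 0.0498]), array([0.5337, 0.0565]), array([0.5419, 0.0558])]
[0.536  0.0763 0.268 ] [0.5435 0.0756 0.268 ]
[array([ 0.5272, -0.0081,  0.268 ]), array([ 0.5348, -0.0109,  0.268 ])]
[0.5154 0.017  0.2601]
[0.551  0.017  0.2512]
```

Call:
carry_out([
  [[0,-0.0005,0.003],0],
  [[0,0,0.003],0],
  [[0,0,0],0],
  [[0,0,0],0],
])

```text
time: 20.38
tool_pos: [0.5426, 0.0352, 0.2569]
tool_rot: [-3.118, -0.0, 1.468]
contact_force: [0.3, 0.0, -1.5]
opening: 0.0369
```

```bash
python3 -c "
from h import *
to(.5425,.0355,.258,1.466)
i=eyes.camera_info('wrist')
for n in ('side','wrist','top'):
  im=eyes.read_camera(n);cv2.imwrite(f'pics/{n}20.png',im[:,:,::-1])
crop('pics/side20.png','pics/s20c.png',240,130,50,70,8.5)
crop('pics/wrist20.png','pics/w20c.png',200,160,150,120,5.0)
to(.5425,.0355,.264,1.466)
"
```

```text
t 20.38 pos [0.5426 0.0352 0.2569] rot [-3.1178 -0.0004  1.4684] F [ 0.3336  0.0269 -1.4588] open 0.0369
delta [ 0.0003 -0.0001 -0.0011] twist 0.0024295539209786554
t 20.52 pos [0.5426 0.0352 0.2569] rot [-3.1179 -0.0004  1.4685] F [ 1.242   0.1637 -1.4736] open 0.0372
delta [ 0.0003 -0.0003 -0.0071] twist 0.0024852273078446174
```

View pics/s20c.png

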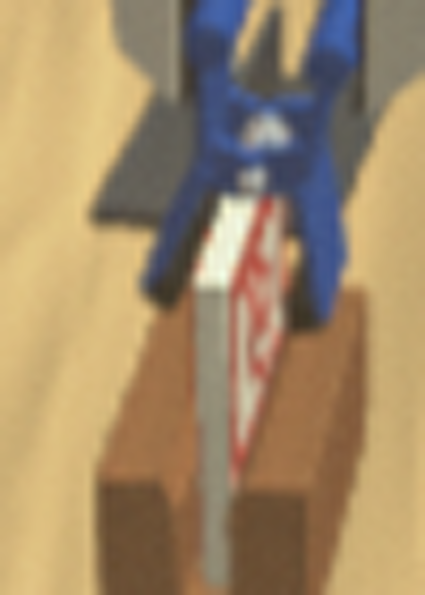

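View pics/w20c.png

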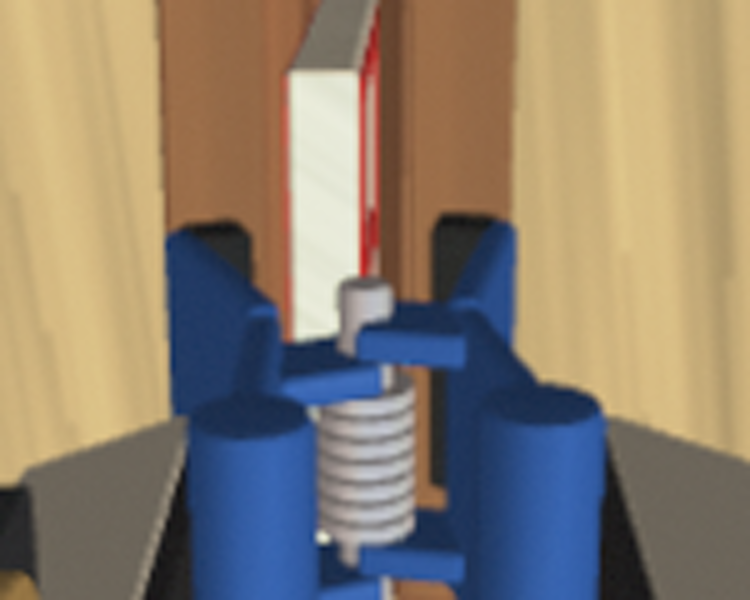

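View pics/side20.png

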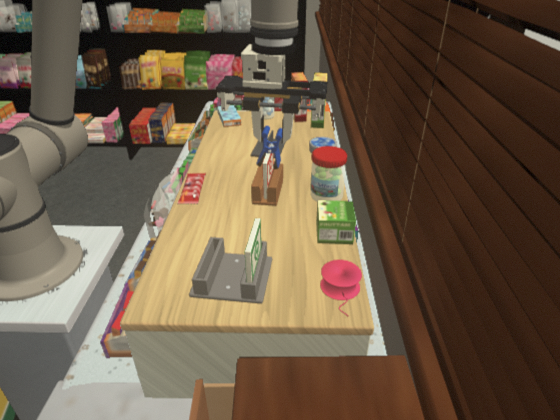

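```bash
python3 -c "
from cell import order
print(order.hand_in())"
```

```text
the job is handed in; nothing more can be done
None
```

I moved the red card from the rack into the display block's slot, pressed it to the floor and let it go. I then squeezed the blue clip open, lifted it off its rail and handed in at 20.5 s of the 56 s. The clip is still held open over the card's top edge.

**Last checks**
- **Card:** it stands upright in the block, about centred. It touched the slot floor with a push of about 8 N before release, and it was still upright in the last pictures.
- **Clip opening:** the finger opening was steady at about 37 mm, which puts the clip at its stop. I had expected about 40 mm over the bars.
- **Jaw position:** the jaw faces measured within about 1 mm of centred on the card, with about 8 mm clear on each side. The tips are about 17 mm (front jaw) and 23 mm (rear jaw) below the card's top edge.
- **Contact:** no touching of the card or block was visible, and the force readings were at noise level.
- **Other items:** the green card, tub, tin and carton look unmoved in the last side picture.

**What disagreed**
- **Finger height:** the cameras showed the fingertips about 37 mm higher than the reported TCP. Because of this, my first attempt to grip the card closed in the air above it. I worked with that offset from then on.
- **Clip lean:** the clip hangs leaning about 0.1 rad in the grip. I shifted the gripper sideways so the jaws, not the gripper, are centred on the card.

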